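# Dress the dessert platter

### The arm

A 7-joint arm with a two-finger parallel gripper is mounted at the origin on the work surface. World frame = base frame: x ahead of the robot, y to its left, z up, the work surface at z = 0. Lengths are in mm, angles in rad, forces in N, time in s.
With the tool pointing down it reaches from about 350 to 900 mm from the base axis. Payload 8.1 kg.
Tool frame: the origin (TCP) lies on the centre line of the jaws, within the pads' length; the fingertips stand 14 mm ahead of it and the grasp point (between the pads) lies 5 mm behind it (ctrl.tips_ahead is the distance from the TCP to the fingertips, in mm); y points along the fingers, z is the direction in which the jaws open and shut, and the axes are right-handed (so a half turn about y gives the same grasp; the last joint's range is limited). The gripper opens to 92 mm and grips with 3 to 60 N. Pads are 19 mm wide; open, the fingers measure 130 mm over their backs; the gripper's body (75 mm by 190 mm) begins 47 mm behind the grasp point.
Start: joints at [1.104, 0.434, 0.025, 1.573, -0.012, 1.134, -0.075], TCP at [222.37, -584.117, 240.742] pointing down, gripper open.
Joint ranges: [-2.62, 2.62], [-0.44, 2.09], [-1.27, 1.32], [0.08, 2.57], [-1.32, 4.46], [0.12, 2], [-2.74, 2.74]. Speed limits (rad/s): [2.22, 2.22, 3.01, 3.01, 3.14, 3.14, 3.14].

### API

Orientations are given as [roll, pitch, yaw] about the fixed x, y, z axes, in that order (R = Rz(yaw) Ry(pitch) Rx(roll)).
In Python, from plant import ctrl gives the robot as it stands.
- The arm moves only by the tool play_rows, never from a script. Its argument "plan" is one flat list of numbers, 5 for each row, row after row: the shift along the world's x, y, z in m, then the turn about the world's z in rad, then the opening, from 0 (shut) to 1 (fully open). A call has 1 to 20 rows; each row shifts and turns the pose as measured when the row begins; what a row does not reach is not made up. A row lasts 1/8 s, in which the tool goes at most 62.5 mm and 10.7 degrees, less where a joint would pass 70% of its speed; a pose out of reach is approached as far as the arm can. A call with a gripper value outside its range is refused whole. The fingers move at their own pace and stop on an object; "force" is the grip in N (left out, the last holds). Time passes only in rows, so rows that do not move let the fingers close. It gives the time, the measured TCP pose, the force and the opening at its end, in the units of the state.
- ctrl.sense(): the state, without advancing time (a new reading comes with each control period).
- ctrl.read_camera(name): name is "scene" or "top" or "wrist"; returns the picture (400x640x3 uint8, red, green, blue); there is no depth.
- ctrl.camera_info(name): a dict with "K" (3x3 intrinsics, pixels), "T" (4x4, takes a point from camera to world coordinates). Camera axes: x right, y down, z forward; pixel columns grow to the right and rows downward; lengths in mm; the calibration is good to about 2 mm. A picture is of the moment at which its call begins: read the wrist's pose just before it. camera_info takes no time and is no camera call; for the wrist camera it gives the pose at the moment of the call.
- ctrl.sign_off(): hands the job in, once; it reports no verdict.
Trained networks look in the newest picture that a camera, given by its name, has taken for a name from the list of things; names that differ only in an ending like _2 or _b are one class to them, and where a whole thing is asked for, a point or a joint stands for the part that bears it (a point fixed in the world has none). Each returns a list of dicts, best first, with "score" (0 to 1); they miss things now and then, are a little off and sometimes report something else, mostly with a low value. They report only what shows in the picture. A call takes as long as a camera call.
- ctrl.look_for(camera, target): "centre" ([x, y, z] in mm, in world coordinates, good to about 4 mm: the middle of the surface that is visible of it).
- ctrl.regions_of(camera, target): "pixels" (400x640 bool, what is visible of it).
The state is a dict: "time_s": time; "joints": joint angles; "dq": joint speeds; "joint_torque": joint torques, N m; "eef_pos": TCP position; "eef_rot": TCP orientation; "force": force on the tool from outside, world axes, zero at the start; "torque": the same for the moment, N m; "opening": finger opening in mm.
Only numpy, scipy, OpenCV 4.12 (cv2) and the standard library are available. Lean on these libraries where they do the work, as an engineer would, in place of code of your own. Each camera call takes 0.05 s, during which the arm holds its last target.

### The job

Dress the white platter with the five pastries from the baking sheet: the thick round shortbread goes in the middle of the platter with the canele standing upright on top of it; to its left, as the robot sees it, the almond tartlet with the macaron on top; and to its right the bar-shaped financier, lying straight across the platter. Keep everything centred on the platter's long middle line, with about 3 cm of bare platter between the shortbread and each of its neighbours, and leave the ring cutter and the coffee cup where they are.

Things in the scene. Friction and masses are not known exactly. Their poses are not given: they have to be found in the camera images.
- platter_mid (a point): white rectangular porcelain serving platter, 340 long by 150 wide, empty at the start, fixed to the table. This point is the middle of its flat upper face, 10 mm above the table; x runs across the platter (away from the robot), y along its length to the robot's left, z up. A 3 mm raised rim runs round the edge; the flat inside is 326 by 138. It lies either to the left or to the right of the robot's middle line, turned by up to 0.25 rad.
- palet_mid (a point): thick round shortbread, pale gold with scored lines on top: flat disc 56 in diameter, 16 high. The point is its centre, half-way up (8 above its underside); z is up.
- canele_mid (a point): canele, a small dark brown fluted cake, the tallest of the pastries: upright, almost a cylinder, 46 in diameter at the foot, 43 at the top, 48 high, flat at both ends. The point is its centre, half-way up (24 above its underside); z is up.
- tartlet_mid (a point): round almond tartlet with a ribbed pastry wall and a flat baked top with almond flakes: 53 in diameter at the foot, 58 at the top, 20 high. The point is its centre, half-way up (10 above its underside); z is up.
- macaron_mid (a point): macaron, two cream-coloured shells with a dark filling between: round, 42 in diameter, 24 high, flat underneath. The point is its centre, half-way up (12 above its underside); z is up.
- financier_mid (a point): financier, a plain golden almond cake in the form of a bar: 78 long (its x axis), 34 wide (its y axis), 22 high. The point is its centre, half-way up (11 above its underside); z is up.
- cutter: bystander: plain steel ring cutter, open tube 44 in diameter, 35 high, standing among the pastries. Origin at the centre of its underside.
- cup: bystander: white coffee cup with a handle, 62 in diameter, 55 high, standing on the table just beyond the platter's far side. Origin at the centre of its underside.
- sheet: flat aluminium baking sheet lined with brown baking parchment, 330 (y) by 250 (x), fixed, with a bead round the edge that rises 8 mm above the table. The five pastries and the ring cutter stand on it at the start, in two rows of three about 100 apart in any order, on the parchment 4 mm above the table. Origin at the centre of its underside, at table height; z up.

How it is judged (in metres and radians):
At the end, for the whole second after the job is handed in: All upright, released, at rest: shortbread within 15 mm of the platter's middle; canele on it and macaron on tartlet, centred within 10 mm; tartlet left and financier right, gaps 15 to 45 mm, within 15 mm of the long middle line; financier within 0.2 rad of straight across; cup, cutter left alone (z of palet_mid in the frame of platter_mid between 0.003 and 0.013 m and angle between each of palet_mid, canele_mid, tartlet_mid, macaron_mid, financier_mid's own z axis and vertical below 0.15 rad and linear speed of each of palet, canele, tartlet, macaron, financier below 0.02 m/s and z of canele_mid in the frame of platter_mid between 0.035 and 0.045 m and z of tartlet_mid in the frame of platter_mid between 0.005 and 0.015 m and z of macaron_mid in the frame of platter_mid between 0.027 and 0.037 m and z of financier_mid in the frame of platter_mid between 0.006 and 0.016 m and horizontal distance between palet_mid and platter_mid below 0.015 m and horizontal distance between canele_mid and palet_mid below 0.01 m and horizontal distance between macaron_mid and tartlet_mid below 0.01 m and horizontal distance between tartlet_mid and palet_mid between 0.072 and 0.102 m and y of tartlet_mid in the frame of platter_mid above 0.05 m and x of tartlet_mid in the frame of platter_mid between -0.015 and 0.015 m and horizontal distance between financier_mid and palet_mid between 0.06 and 0.09 m and y of financier_mid in the frame of platter_mid below -0.04 m and x of financier_mid in the frame of platter_mid between -0.015 and 0.015 m and angle between the x axis of financier_mid and the x axis of platter_mid, either way round below 0.2 rad); the robot touches nothing.
It fails at once if the coffee cup was shoved or knocked over (distance of cup from where it was at the start of the episode above 0.02 m or angle between cup's own z axis and vertical above 0.5 rad).
It fails at once if the steel ring cutter was shoved or knocked over (distance of cutter from where it was at the start of the episode above 0.02 m or angle between cutter's own z axis and vertical above 0.5 rad).
It also fails if it takes over 128 s, if anything falls off the work surface, if the arm or the gripper's body presses on something with over 40 N, if the wrist force passes 120 N, or if a joint passes its speed limit or range.

## Working session

There is one attempt and no reset: what is moved stays moved. The work goes in short steps, Python scripts to look and compute and a tool call to move; the robot and the scene stay as the last step left them, time stands still between calls to the robot, and variables do not carry over. Pictures are saved under pics/ and viewed, and the job is handed in when it is done.

Besides the shell and the picture viewer there is one more tool, called as a command line: name --argument value ..., lists and objects as JSON in quotes. play_rows: Moves the arm, as the interface text tells. Its arguments: {"type":"object","properties":{"plan":{"type":"array","items":{"type":"number"}},"force":{"type":"number"}},"required":["plan"]}

```bash
mkdir -p pics; ls; cat > h.py <<'E'
import numpy as np, cv2
from plant import ctrl
def snap(cam,name):
    im=ctrl.read_camera(cam); cv2.imwrite(f'pics/{name}.png',im[:,:,::-1]); return im
def pix2plane(cam,uv,z,T=None):
    ci=ctrl.camera_info(cam); K=np.array(ci['K']);T=np.array(ci['T']) if T is None else T
    uv=np.atleast_2d(np.array(uv,float)); d=np.c_[uv,np.ones(len(uv))]@np.linalg.inv(K).T@T[:3,:3].T
    o=T[:3,3]; s=(z-o[2])/d[:,2]; return o+d*s[:,None]
def proj(cam,P,T=None):
    ci=ctrl.camera_info(cam); K=np.array(ci['K']);T=np.array(ci['T']) if T is None else T
    P=np.atleast_2d(P); c=(P-T[:3,3])@T[:3,:3]; q=c@K.T; return q[:,:2]/q[:,2:]
E
python3 - <<'E'
from h import *
print(ctrl.sense())
for c in ['scene','top','wrist']:
    snap(c,c+'0'); ci=ctrl.camera_info(c); print(c,np.round(ci['K'],1).tolist(),np.round(ci['T'],3).tolist())
E
```

```text
pics
{'time_s': 0.0, 'joints': array([ 1.10444923,  0.43521443,  0.02496576,  1.57409359, -0.0116413 ,
        1.13396022, -0.07510132]), 'dq': array([ 1.94597826e-03,  3.43810169e-05,  5.25285344e-04, -8.68744808e-05,
        5.61125616e-04, -1.35687708e-03,  1.25621479e-03]), 'joint_torque': array([-1.17896707e-03, -6.67858458e+01,  9.84783545e-01, -3.14458787e+01,
       -6.06735097e-02,  4.26524284e-02,  1.25378838e-04]), 'eef_pos': array([ 222.15769255, -583.67420427,  239.95150872]), 'eef_rot': array([-1.57232367e+00, -9.91342012e-05, -2.77792753e+00]), 'force': array([ 0.09135867, -0.77027289, -0.59977331]), 'torque': array([ 0.00481745,  0.0199834 , -0.02664079]), 'opening': 92.08126040892869}
scene [[496.2, 0.0, 319.3], [0.0, 496.2, 198.2], [0.0, 0.0, 1.0]] [[-0.748, 0.527, -0.403, 990.097], [0.663, 0.594, -0.456, 448.782], [-0.001, -0.609, -0.793, 855.143], [0.0, 0.0, 0.0, 1.0]]
top [[513.3, 0.0, 324.0], [0.0, 513.3, 192.9], [0.0, 0.0, 1.0]] [[-0.015, -0.982, 0.191, 353.042], [-1.0, 0.02, 0.02, -22.802], [-0.023, -0.19, -0.981, 1072.46], [0.0, 0.0, 0.0, 1.0]]
wrist [[309.4, 0.0, 323.4], [0.0, 309.4, 199.6], [0.0, 0.0, 1.0]] [[0.356, -0.898, -0.258, 290.979], [-0.935, -0.342, -0.096, -557.373], [-0.002, 0.276, -0.961, 383.585], [0.0, 0.0, 0.0, 1.0]]
```

View pics/top0.png

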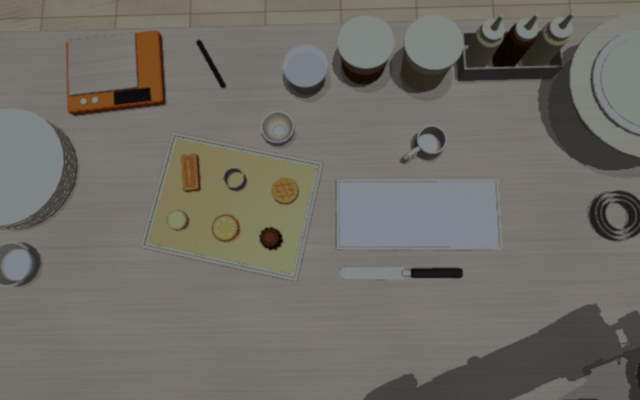

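View pics/scene0.png

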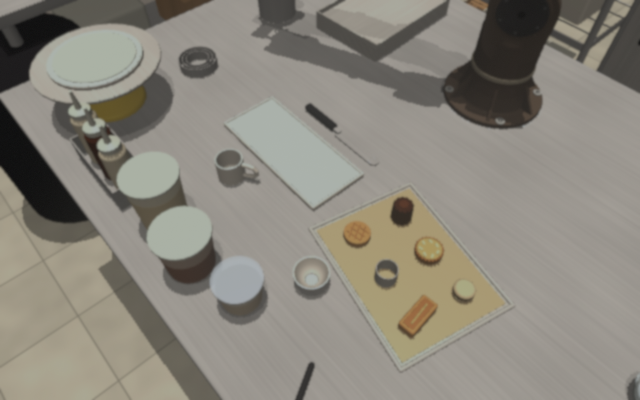

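View pics/wrist0.png

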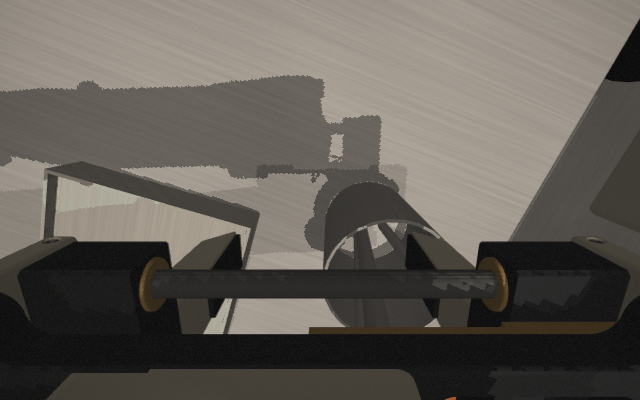

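```bash
python3 - <<'E'
from h import *
H=dict(palet=16,canele=48,tartlet=20,macaron=24,financier=22,cutter=35,cup=55,sheet=4,platter=10)
out={}
for c in ['top','scene']:
  for n in ['palet_mid','canele_mid','tartlet_mid','macaron_mid','financier_mid','cutter','cup','platter_mid','sheet']:
    try:
        r=ctrl.look_for(c,n)
        print(c,n,[(round(a['score'],2),np.round(a['centre'],1).tolist(),np.round(proj(c,a['centre'])[0]).tolist()) for a in r[:2]])
    except Exception as e: print(c,n,repr(e))
print(ctrl.sense()['time_s'])
E
```

```text
top palet_mid [(0.72, [561.7, 81.0, 24.4], [284.0, 191.0]), (0.63, [464.8, 108.6, 51.3], [269.0, 236.0])]
top canele_mid [(0.82, [464.0, 108.4, 47.9], [270.0, 237.0]), (0.7, [603.2, 278.2, 26.9], [191.0, 174.0])]
top tartlet_mid [(0.79, [492.6, 203.5, 22.3], [225.0, 225.0]), (0.2, [507.2, 306.1, 28.9], [175.0, 219.0])]
top macaron_mid [(0.58, [507.1, 306.5, 31.8], [175.0, 219.0])]
top financier_mid [(0.97, [603.1, 280.6, 28.1], [189.0, 173.0]), (0.35, [504.8, 305.9, 28.7], [175.0, 220.0])]
top cutter [(0.67, [593.0, 185.4, 26.5], [235.0, 177.0])]
top cup [(0.71, [662.1, -224.7, 26.9], [429.0, 141.0])]
top platter_mid [(0.91, [511.9, -196.9, 11.6], [418.0, 213.0])]
top sheet [(0.58, [533.7, 187.1, 0.6], [236.0, 207.0]), (0.32, [492.6, 204.0, 24.4], [225.0, 225.0])]
scene palet_mid [(0.65, [569.8, 87.3, 17.4], [357.0, 235.0]), (0.59, [472.6, 117.9, 49.5], [403.0, 209.0])]
scene canele_mid [(0.79, [475.9, 116.2, 51.3], [401.0, 209.0])]
scene tartlet_mid [(0.71, [514.2, 312.2, 30.7], [465.0, 291.0]), (0.45, [515.3, -173.2, 10.5], [295.0, 153.0])]
scene macaron_mid [(0.96, [515.3, 309.4, 30.5], [463.0, 291.0])]
scene financier_mid [(0.92, [613.5, 284.4, 25.2], [416.0, 316.0])]
scene cutter [(0.8, [592.2, 190.3, 25.0], [386.0, 274.0])]
scene cup [(0.89, [656.8, -207.3, 31.3], [235.0, 169.0])]
scene platter_mid [(0.92, [518.9, -173.3, 12.5], [293.0, 153.0])]
scene sheet [(0.61, [550.1, 221.9, 2.4], [412.0, 277.0])]
1.05
```

The top picture shows the sheet on the left: financier (190,173), cutter (235,179), palet (285,190), macaron (177,220), tartlet (225,228) and canele (270,238). The platter is on the right around (418,214), with the cup at (430,141). Next I'll refine these positions with silhouettes.

```bash
cat >> h.py <<'E'
from scipy.optimize import least_squares
from scipy.spatial.transform import Rotation as R
def cone(r0,r1,h,n=60,z0=0):
    a=np.linspace(0,2*np.pi,n,endpoint=False)
    return np.r_[np.c_[r0*np.cos(a),r0*np.sin(a),0*a+z0],np.c_[r1*np.cos(a),r1*np.sin(a),0*a+z0+h]]
def box(l,w,h,z0=0):
    return np.array([[sx*l/2,sy*w/2,z] for sx in(-1,1) for sy in(-1,1) for z in(z0,z0+h)])
SH=dict(palet=cone(28,28,16),canele=cone(23,21.5,48),tartlet=cone(26.5,29,20),macaron=cone(21,21,24),financier=box(78,34,22),cutter=cone(22,22,35))
def hullmask(uv):
    m=np.zeros((400*4,640*4),np.uint8); h=cv2.convexHull(np.round((uv+.5)*4).astype(np.int32).reshape(-1,1,2)); cv2.fillConvexPoly(m,h,255)
    return cv2.resize(m,(640,400),interpolation=cv2.INTER_AREA)/255.
def fit(cam,mask,pts,x0,zb,yaw=None,T=None):
    from scipy.optimize import minimize
    mk=cv2.GaussianBlur(mask.astype(np.float32),(0,0),1)
    def f(p):
        c,s=np.cos(p[2] if yaw is None else yaw),np.sin(p[2] if yaw is None else yaw)
        P=pts.copy(); P=np.c_[P[:,0]*c-P[:,1]*s+p[0],P[:,0]*s+P[:,1]*c+p[1],P[:,2]+zb]
        return np.abs(cv2.GaussianBlur(hullmask(proj(cam,P,T)).astype(np.float32),(0,0),1)-mk).sum()
    x0=np.array(x0,float)
    d=np.diag([8,8,.2])[:len(x0),:len(x0)]
    r=minimize(f,x0,method='Nelder-Mead',options=dict(initial_simplex=np.vstack([x0,x0+d]),xatol=.1,fatol=.05))
    return r.x,r.fun/mask.sum()
E
python3 - <<'E'
from h import *
X=dict(palet=(565,84),canele=(470,110),tartlet=(497,205),macaron=(510,308),financier=(606,281,0.),cutter=(593,187))
for c in ['top','scene']:
  img=ctrl.read_camera(c)
  for n,x in X.items():
    r=ctrl.regions_of(c,n+('_mid' if n!='cutter' else ''))
    best=None
    for q in r[:3]:
        m=q['pixels']; 
        u=proj(c,[x[0],x[1],15])[0]; ys,xs=np.nonzero(m)
        if len(xs) and np.hypot(xs.mean()-u[0],ys.mean()-u[1])<20:
            best=m;break
    if best is None: print(c,n,'none'); continue
    x0=x
    p,e=fit(c,best,SH[n],x0,4,yaw=None if len(x0)==3 else 0)
    print(c,n,round(q['score'],2),best.sum(),np.round(p,2),'err',round(e,3))
  r=ctrl.regions_of(c,'platter_mid')[0]['pixels'].astype(np.uint8)
  best=None
  for yaw in (-.15,0.,.15):
    for sh in (box(150,340,13),):
      p,e=fit(c,r,sh,(515,-185,yaw),0)
      if best is None or e<best[1]: best=(p,e)
  print(c,'platter',r.sum(),np.round(best[0],3),round(best[1],3))
  cn,_=cv2.findContours(r,cv2.RETR_EXTERNAL,cv2.CHAIN_APPROX_NONE); k=max(cn,key=cv2.contourArea)
  print(cv2.boxPoints(cv2.minAreaRect(k)).tolist())
  cv2.imwrite(f'pics/{c}_pl.png',cv2.resize(img[:,:,::-1],None,fx=1.25,fy=1.25))
print(ctrl.sense()['time_s'])
E
```

```text
top palet 0.63 534 [565.92  80.78] err 0.11
top canele 0.78 406 [466.1 109.3] err 0.148
top tartlet 0.67 610 [489.45 204.07] err 0.046
top macaron 0.55 334 [505.93 304.1 ] err 0.189
top financier 0.81 621 [6.1148e+02 2.8227e+02 9.0000e-02] err 0.15
top cutter 0.61 240 [592.44 184.87] err 0.849
top platter 11826 [ 5.12931e+02 -1.96161e+02 -2.00000e-02] 0.008
[[336.0, 178.0], [502.0, 178.0], [502.0, 250.0], [336.0, 250.0]]
scene palet 0.81 533 [564.01  83.66] err 0.181
scene canele 0.87 535 [464.41 111.17] err 0.149
scene tartlet 0.67 659 [489.02 206.71] err 0.076
scene macaron 0.56 466 [505.5  306.95] err 0.131
scene financier 0.63 891 [6.0800e+02 2.8373e+02 1.0000e-01] err 0.065
scene cutter 0.84 484 [590.74 187.59] err 0.257
scene platter 7197 [ 5.11357e+02 -1.95649e+02 -1.20000e-02] 0.033
[[222.16030883789062, 124.951171875], [264.5726013183594, 79.96844482421875], [364.0821228027344, 173.79168701171875], [321.6698303222656, 218.7744140625]]
1.85
```

play_rows --plan '[0.023, 0.044, 0, 0.08, 1, 0.023, 0.044, 0, 0.08, 1, 0.023, 0.044, 0, 0.08, 1, 0.023, 0.044, 0, 0.08, 1, 0.023, 0.044, 0, 0.08, 1, 0.023, 0.044, 0, 0.08, 1, 0.023, 0.044, 0, 0.08, 1, 0.023, 0.044, 0, 0.08, 1, 0.023, 0.044, 0, 0.08, 1, 0.023, 0.044, 0, 0.08, 1, 0.023, 0.044, 0, 0.08, 1, 0.023, 0.044, 0, 0.08, 1, 0.023, 0.044, 0, 0.08, 1, 0.023, 0.044, 0, 0.08, 1, 0.023, 0.044, 0, 0.08, 1]'

```text
time_s: 3.72
eef_pos: [574.1, 92.6, 243.4]
eef_rot: [-1.561, -0.003, -1.549]
force: [0.9, 0.1, 0.5]
opening: 91.9
```

```bash
python3 - <<'E'
from h import *
ctrl.read_camera('wrist')
s=ctrl.sense(); print(s['eef_pos'],s['eef_rot'],s['joints'])
snap('wrist','w1'); ci=ctrl.camera_info('wrist'); print(np.round(ci['T'],3).tolist())
for n,P in dict(palet=(565,82,20),canele=(465.3,110.2,52),tartlet=(489.2,205.4,24),macaron=(505.7,305.5,28),financier=(609.7,283,26),cutter=(591.6,186.2,39)).items(): print(n,proj('wrist',P))
E
```

```text
[575.71548226 100.34076032 243.64701317] [-1.55858384  0.00258371 -1.53876158] [ 0.12369935  0.41770918 -0.54190811  1.64776312  0.23550454  1.12874599
 -0.446965  ]
[[1.0, 0.024, 0.019, 569.827], [0.028, -0.961, -0.274, 171.981], [0.011, 0.274, -0.962, 386.961], [0.0, 0.0, 0.0, 1.0]]
palet [[313.87880066 187.93143492]]
canele [[222.32672174 167.51886777]]
tartlet [[246.7154934   77.45646393]]
macaron [[258.47728985 -30.17992811]]
financier [[3.61200431e+02 4.33498853e-02]]
cutter [[340.33527772  98.15525837]]
```

View pics/w1.png

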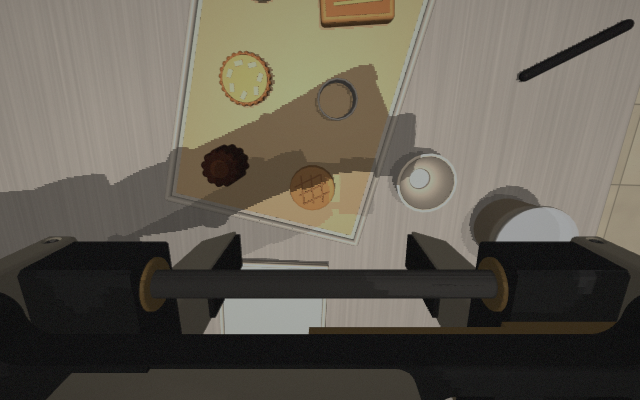

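play_rows --plan '[-0.0027, -0.0046, -0.044, -0.012, 1, -0.0027, -0.0046, -0.044, -0.012, 1, -0.0027, -0.0046, -0.044, -0.012, 1, -0.0027, -0.0046, -0.044, -0.012, 1, 0, 0, 0, 0, 1]' --force 12

```text
time_s: 4.45
eef_pos: [563.6, 77.3, 64.1]
eef_rot: [-1.557, 0.001, -1.594]
force: [0.4, 0.1, 0.3]
opening: 91.3
```

play_rows --plan '[0.0015, 0.0045, -0.022, 0, 1, 0, 0, -0.018, 0, 1, 0, 0, 0, 0, 1]'

```text
time_s: 4.82
eef_pos: [568.5, 82.0, 27.7]
eef_rot: [-1.551, 0.002, -1.595]
force: [0.6, -0.5, 0.6]
opening: 92.2
```

```bash
python3 - <<'E'
from h import *
snap('wrist','w2');s=ctrl.sense(); print(s['eef_pos'],s['eef_rot'],s['force'])
E
```

```text
[569.03729279  82.31726212  28.45526323] [-1.54956279  0.00221723 -1.5953108 ] [0.3045977  0.59129616 0.58988308]
```

View pics/w2.png

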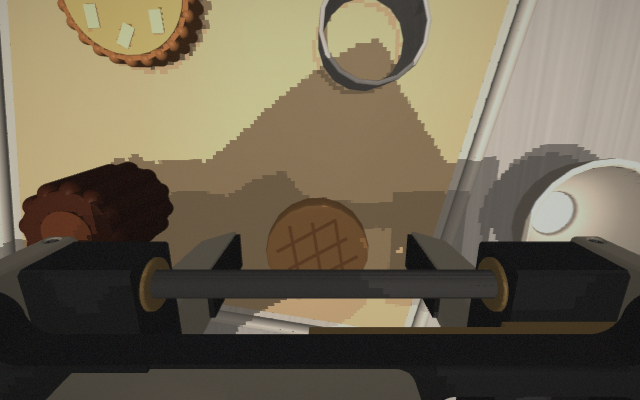

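play_rows --plan '[-0.004, 0, -0.0075, 0, 1, 0, 0, 0, 0, 0.3, 0, 0, 0, 0, 0.3, 0, 0, 0, 0, 0.3, 0, 0, 0, 0, 0.3]'

```text
time_s: 5.5
eef_pos: [566.3, 82.4, 23.1]
eef_rot: [-1.546, 0.003, -1.596]
force: [-0.2, -0.3, 1.0]
opening: 56.4
```

play_rows --plan '[0, 0, 0.03, 0, 0.3, 0, 0, 0.04, 0, 0.3, -0.009, -0.045, 0.01, 0, 0.3, -0.009, -0.046, 0, 0, 0.3, -0.009, -0.046, 0, 0, 0.3, -0.009, -0.046, 0, 0, 0.3, -0.009, -0.046, 0, 0, 0.3, -0.009, -0.042, 0, 0, 0.3, 0, 0, 0, 0, 0.3, 0, 0, 0, 0, 0.3]'

```text
time_s: 6.75
eef_pos: [509.8, -195.6, 106.4]
eef_rot: [-1.544, 0.003, -1.594]
force: [0.4, 1.7, -0.3]
opening: 55.3
```

```bash
python3 - <<'E'
from h import *
snap('wrist','w3');s=ctrl.sense(); print(s['eef_pos'],s['eef_rot'],s['force'],s['opening'])
snap('top','t3')
E
```

```text
[ 509.68079366 -195.76920866  106.30166362] [-1.54421103  0.00277922 -1.59372487] [ 0.31715524  0.77293966 -1.0108258 ] 55.32138584031042
```

View pics/w3.png

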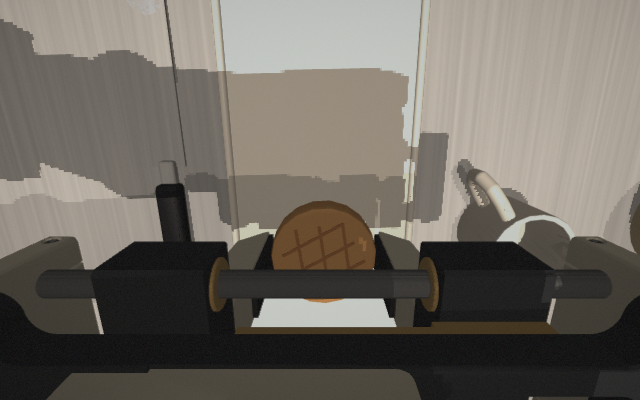

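View pics/t3.png

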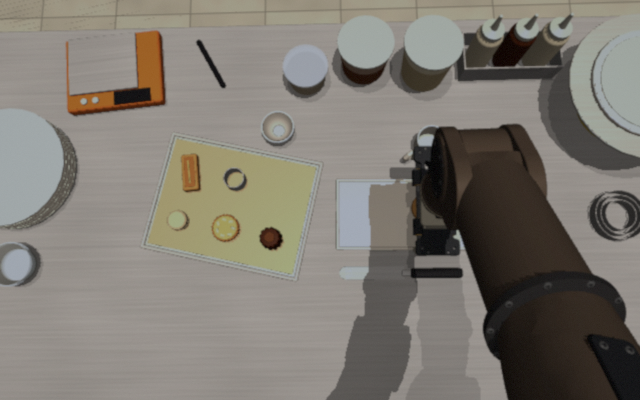

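play_rows --plan '[0.001, 0, -0.03, 0, 0.3, 0.001, 0, -0.03, 0, 0.3, 0, 0, -0.012, 0, 0.3, 0, 0, 0, 0, 0.3]'

```text
time_s: 7.35
eef_pos: [514.4, -190.4, 33.9]
eef_rot: [-1.541, 0.004, -1.585]
force: [0.2, -0.9, -0.2]
opening: 55.4
```

play_rows --plan '[-0.0025, -0.0055, -0.003, 0, 0.3, 0, 0, -0.001, 0, 0.3, 0, 0, 0, 0, 0.3]'

```text
time_s: 7.72
eef_pos: [513.1, -196.4, 31.8]
eef_rot: [-1.538, 0.003, -1.585]
force: [-0.3, -0.4, -0.9]
opening: 55.7
```

play_rows --plan '[-0.001, 0, -0.003, 0, 0.3, 0, 0, -0.001, 0, 0.3, 0, 0, 0, 0, 0.8, 0, 0, 0, 0, 0.8, 0, 0, 0.02, 0, 0.9, 0, 0, 0.05, 0, 1, 0, 0, 0.05, 0, 1]'

```text
time_s: 8.6
eef_pos: [509.5, -195.8, 147.9]
eef_rot: [-1.545, 0.005, -1.585]
force: [0.1, -0.2, 0.2]
opening: 91.3
```

```bash
python3 - <<'E'
from h import *
snap('wrist','w4');s=ctrl.sense(); print(s['eef_pos'],s['eef_rot'],s['force'],s['opening'])
T=np.array(ctrl.camera_info('wrist')['T'])
r=ctrl.regions_of('wrist','palet_mid')
for q in r[:2]: ys,xs=np.nonzero(q['pixels']); print(q['score'],xs.mean(),ys.mean(),xs.min(),xs.max(),ys.min(),ys.max()); print(pix2plane('wrist',[xs.mean(),ys.mean()],24,T))
E
```

```text
[ 512.59887569 -196.13766545  154.18426422] [-1.53689309  0.00225748 -1.58446079] [ 1.1676166  -0.84008585  4.39780604] 91.547922225316
0.64 323.49416472157384 196.22740913637878 293 354 166 227
[[ 516.33379834 -196.62065059   24.        ]]
```

View pics/w4.png

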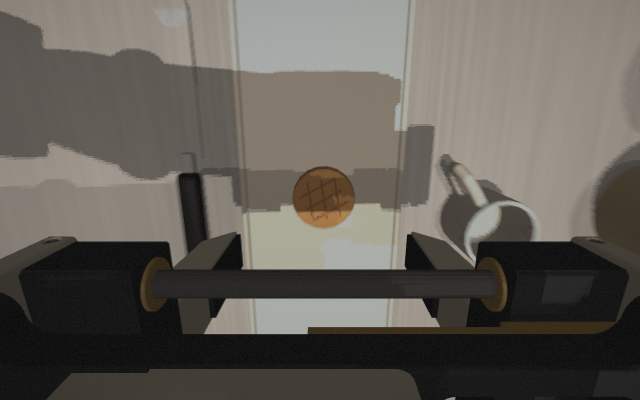

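play_rows --plan '[-0.003, 0.05, 0, 0, 1, -0.003, 0.05, 0, 0, 1, -0.003, 0.05, 0, 0, 1, -0.003, 0.05, 0, 0, 1, -0.003, 0.05, 0, 0, 1, -0.003, 0.05, 0, 0, 1, -0.003, 0.05, -0.02, 0, 1, -0.002, 0.045, -0.03, 0, 1, 0, 0, -0.02, 0, 1, 0, 0, 0, 0, 1]'

```text
time_s: 9.95
eef_pos: [486.4, 209.4, 76.8]
eef_rot: [-1.534, 0.002, -1.589]
force: [-0.8, 0.2, 0.4]
opening: 91.7
```

```bash
python3 - <<'E'
from h import *
snap('wrist','w5');s=ctrl.sense(); print(s['eef_pos'],s['eef_rot'],s['force'],s['opening'])
T=np.array(ctrl.camera_info('wrist')['T'])
for n,P in dict(tartlet=(489.2,205.4,24),macaron=(505.7,305.5,28),financier=(609.7,283,26)).items(): print(n,proj('wrist',P,T))
for n,h in dict(tartlet=24,macaron=20).items():
  for q in ctrl.regions_of('wrist',n+'_mid')[:2]:
    ys,xs=np.nonzero(q['pixels']); print(n,q['score'],xs.mean(),ys.mean(),pix2plane('wrist',[xs.mean(),ys.mean()],h,T), fit('wrist',q['pixels'],SH[n],pix2plane('wrist',[xs.mean(),ys.mean()],h,T)[0][:2],4,0,T))
E
```

```text
[486.95402006 209.94190554  77.80979407] [-1.53284618  0.00341573 -1.58927015] [ 0.12650849  1.1273277  -0.40616449] 91.84882127585898
tartlet [[325.05423227 231.44298807]]
macaron [[350.58790996  73.20959137]]
financier [[516.73321511 109.86248376]]
tartlet 0.79 323.15 225.8744094488189 [[487.97472293 209.49632136  24.        ]] (array([488.20433719, 207.80515925]), np.float64(0.07984096497062623))
macaron 0.95 349.98538367844094 69.15542021924482 [[506.3047636  308.68281069  20.        ]] (array([505.46326068, 306.68286571]), np.float64(0.08836583684626217))
```

View pics/w5.png

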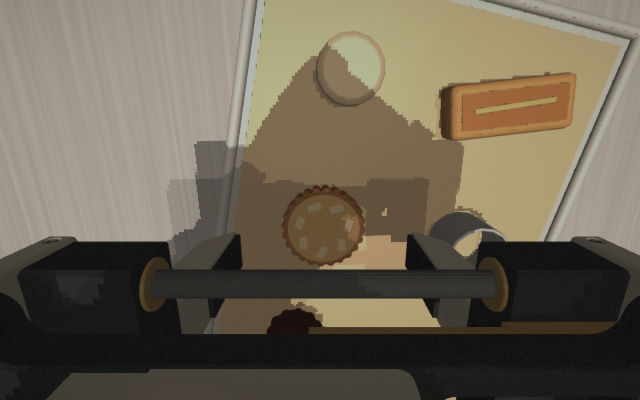

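play_rows --plan '[0.001, -0.003, -0.02, 0, 0.85, 0, -0.003, -0.02, 0, 0.85, 0, -0.001, -0.01, 0, 0.85, 0, 0, 0, 0, 0.85]'

```text
time_s: 10.6
eef_pos: [493.0, 200.1, 32.0]
eef_rot: [-1.523, 0.006, -1.597]
force: [0.1, -0.8, -0.3]
opening: 77.9
```

play_rows --plan '[-0.005, 0.006, -0.009, 0, 0.85, 0, 0, 0, 0, 0.85]'

```text
time_s: 10.85
eef_pos: [488.4, 207.0, 23.7]
eef_rot: [-1.522, 0.007, -1.598]
force: [-0.2, 0.3, 0.3]
opening: 78.0
```

play_rows --plan '[0, 0, -0.001, 0, 0.3, 0, 0, 0, 0, 0.3, 0, 0, 0, 0, 0.3, 0, 0, 0.03, 0, 0.3, 0, 0, 0.05, 0, 0.3, 0, 0, 0, 0, 0.3]'

```text
time_s: 11.6
eef_pos: [488.3, 207.3, 105.0]
eef_rot: [-1.522, 0.007, -1.597]
force: [-0.0, 0.1, -0.3]
opening: 57.0
```

```bash
python3 - <<'E'
from h import *
snap('wrist','w6');s=ctrl.sense(); print(s['eef_pos'],s['eef_rot'],s['force'],s['opening'],s['joints'])
E
```

```text
[487.23082489 206.24771804 103.09421408] [-1.52479441  0.00526558 -1.59720707] [-1.40737578 -0.41958293 -1.89809404] 56.39343961831205 [-0.10476057  0.48445548 -0.54663497  1.96479397  0.39626476  0.75251077
 -0.91106662]
```

View pics/w6.png

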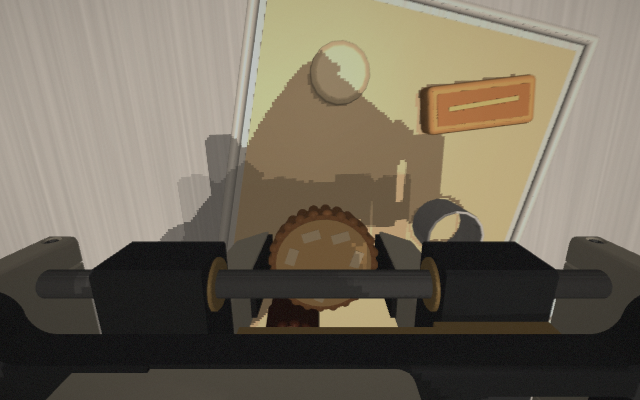

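play_rows --plan '[0.004, -0.045, 0, 0, 0.3, 0.004, -0.045, 0, 0, 0.3, 0.004, -0.045, 0, 0, 0.3, 0.004, -0.045, 0, 0, 0.3, 0.004, -0.045, 0, 0, 0.3, 0.003, -0.045, -0.015, 0, 0.3, 0.003, -0.04, -0.03, 0, 0.3, 0, 0, 0, 0, 0.3]'

```text
time_s: 12.65
eef_pos: [506.8, -114.8, 47.8]
eef_rot: [-1.537, 0.005, -1.597]
force: [-0.2, 0.4, -1.1]
opening: 56.3
```

play_rows --plan '[0.006, 0.005, -0.013, 0, 0.3, 0, 0, 0, 0, 0.3]'

```text
time_s: 12.9
eef_pos: [512.6, -107.7, 32.9]
eef_rot: [-1.538, 0.006, -1.595]
force: [0.4, 0.8, 0.4]
opening: 56.9
```

```bash
python3 - <<'E'
from h import *
snap('wrist','w7');s=ctrl.sense(); print(s['eef_pos'],s['eef_rot'],s['force'],s['opening'])
E
```

```text
[ 512.72322093 -107.8025677    33.46866738] [-1.53776012  0.00607795 -1.5951809 ] [0.07188823 0.88270647 0.28713044] 56.669450105595416
```

View pics/w7.png

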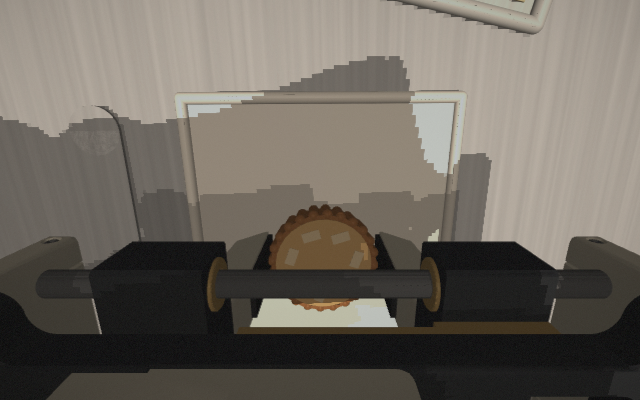

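play_rows --plan '[0, -0.001, -0.005, 0, 0.3, 0, 0, -0.0005, 0, 0.3, 0, 0, 0, 0, 0.8, 0, 0, 0, 0, 0.8, 0, 0, 0.025, 0, 0.9, 0, 0, 0.05, 0, 1, 0, 0, 0.04, 0, 1]'

```text
time_s: 13.82
eef_pos: [511.3, -106.2, 144.1]
eef_rot: [-1.541, 0.007, -1.59]
force: [1.4, 0.2, 0.7]
opening: 91.5
```

```bash
python3 - <<'E'
from h import *
snap('wrist','w8');s=ctrl.sense(); print(s['eef_pos'],s['eef_rot'],s['force'],s['opening'],s['joints'])
T=np.array(ctrl.camera_info('wrist')['T'])
r=ctrl.regions_of('wrist','tartlet_mid')
for q in r[:2]:
    ys,xs=np.nonzero(q['pixels']); print(q['score'],xs.mean(),ys.mean(),fit('wrist',q['pixels'],SH['tartlet'],(513,-109),10,0,T))
E
```

```text
[ 513.6659058  -106.00783927  148.67327181] [-1.53562224  0.00625748 -1.59003511] [ 1.98454858 -0.05504434  3.30114146] 91.46901656128193 [ 0.55688159  0.42570042 -0.59019126  1.92035125  0.30321238  0.84802877
 -0.20610455]
0.79 321.84244372990355 201.3974276527331 (array([ 515.89518077, -108.61777646]), np.float64(0.06122563107603999))
```

View pics/w8.png

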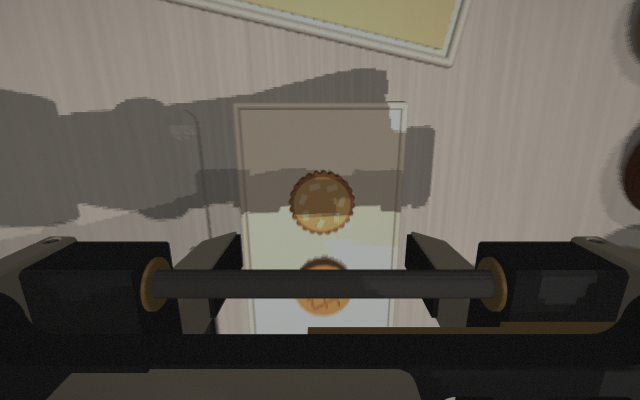

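play_rows --plan '[0.0105, 0.043, 0, -0.16, 1, 0.0105, 0.043, 0, -0.16, 1, 0.0105, 0.043, 0, -0.16, 1, 0.0105, 0.043, 0, -0.16, 1, 0.0105, 0.043, 0, -0.16, 1, 0.0105, 0.043, 0, -0.16, 1, 0.0105, 0.043, 0, -0.16, 1, 0.0105, 0.043, 0, -0.16, 1, 0.0105, 0.04, -0.03, -0.16, 0.7, 0, 0, 0, 0, 0.7]'

```text
time_s: 15.18
eef_pos: [607.1, 287.5, 109.7]
eef_rot: [-1.534, 0.001, -3.084]
force: [-1.3, -0.7, -0.6]
opening: 76.4
```

```bash
python3 - <<'E'
from h import *
snap('wrist','w9');s=ctrl.sense(); print(s['eef_pos'],s['eef_rot'],s['force'],s['opening'],s['joints'])
T=np.array(ctrl.camera_info('wrist')['T'])
for q in ctrl.regions_of('wrist','financier_mid')[:2]:
    ys,xs=np.nonzero(q['pixels']); print(q['score'],xs.mean(),ys.mean(),fit('wrist',q['pixels'],SH['financier'],(609,283,.095),4,None,T))
E
```

```text
[608.33643294 285.51485561 111.32660463] [-1.53308873e+00  2.64453681e-03 -3.08428821e+00] [0.47588661 0.37951246 0.9167546 ] 72.37128171941247 [-0.41092588  0.64467219 -0.19932365  1.56037977  0.18621664  0.97068942
 -2.19277661]
0.95 324.05945558739256 204.97325692454632 (array([6.08118843e+02, 2.82057283e+02, 9.12241262e-02]), np.float64(0.05240020460476734))
```

View pics/w9.png

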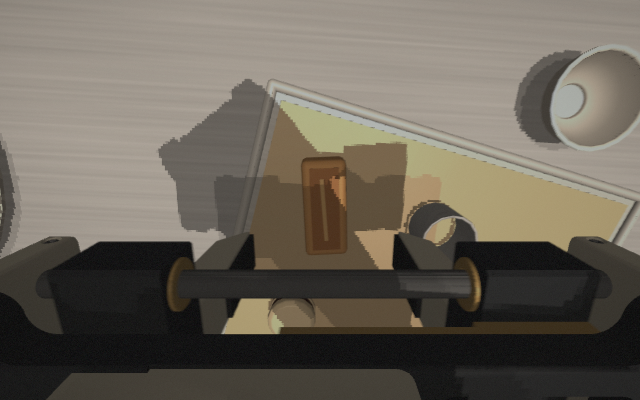

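play_rows --plan '[0, -0.001, -0.035, 0.015, 0.65, 0, -0.001, -0.03, 0.015, 0.65, 0, 0, -0.008, 0, 0.65, 0, 0, 0, 0, 0.65]'

```text
time_s: 15.78
eef_pos: [612.5, 275.5, 41.6]
eef_rot: [-1.531, 0.01, -3.058]
force: [0.2, -0.6, 0.2]
opening: 59.8
```

play_rows --plan '[-0.004, 0.007, -0.009, 0.004, 0.65, 0, 0.001, -0.007, 0, 0.65, 0, 0, 0, 0, 0.65]'

```text
time_s: 16.15
eef_pos: [609.7, 284.5, 27.5]
eef_rot: [-1.533, 0.013, -3.054]
force: [-0.1, 0.5, -0.0]
opening: 59.3
```

play_rows --plan '[-0.001, -0.002, -0.004, 0, 0.65, 0, 0, 0, 0, 0.1, 0, 0, 0, 0, 0.1, 0, 0, 0, 0, 0.1, 0, 0, 0.03, 0, 0.1, 0, 0, 0.05, 0, 0.1, 0, 0, 0, 0, 0.1]'

```text
time_s: 17.02
eef_pos: [608.6, 282.3, 105.4]
eef_rot: [-1.533, 0.013, -3.054]
force: [0.4, -0.6, -1.1]
opening: 34.0
```

```bash
python3 - <<'E'
from h import *
snap('wrist','w10');s=ctrl.sense(); print(s['eef_pos'],s['eef_rot'],s['force'],s['opening'],s['joints'])
E
```

```text
[607.19941834 281.36923149 102.9737846 ] [-1.53107209  0.00965092 -3.05397823] [ 0.38664261  0.04025823 -1.22787204] 34.19593134594701 [-0.40528481  0.64657863 -0.2040952   1.58179838  0.20075085  0.94291705
 -2.17276508]
```

View pics/w10.png

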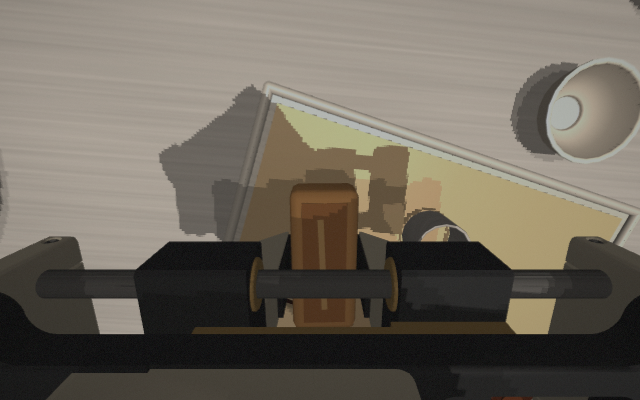

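play_rows --plan '[-0.0087, -0.05, 0, -0.01, 0.1, -0.0087, -0.05, 0, -0.01, 0.1, -0.0087, -0.05, 0, -0.01, 0.1, -0.0087, -0.05, 0, -0.01, 0.1, -0.0087, -0.05, 0, -0.01, 0.1, -0.0087, -0.05, 0, -0.01, 0.1, -0.0087, -0.05, 0, -0.01, 0.1, -0.0087, -0.05, 0, -0.01, 0.1, -0.0087, -0.05, 0, -0.01, 0.1, -0.0087, -0.045, 0, -0.01, 0.1, -0.0087, -0.04, 0, -0.005, 0.1, 0, 0, 0, 0, 0.1]'

```text
time_s: 18.58
eef_pos: [495.0, -270.0, 88.8]
eef_rot: [-1.533, -0.011, 3.121]
force: [-1.1, 0.2, -0.7]
opening: 34.1
```

```bash
python3 - <<'E'
from h import *
snap('wrist','w11');s=ctrl.sense(); print(s['eef_pos'],s['eef_rot'],s['force'],s['opening'],s['joints'])
E
```

```text
[ 495.69527259 -267.61334021   88.69210317] [-1.5340782  -0.01127952  3.12360117] [-0.40636289  0.45991519 -0.61922684] 34.14831489564192 [ 0.4901939   0.51207962 -0.15771356  1.88507545  0.16876519  0.75548088
 -1.35940844]
```

View pics/w11.png

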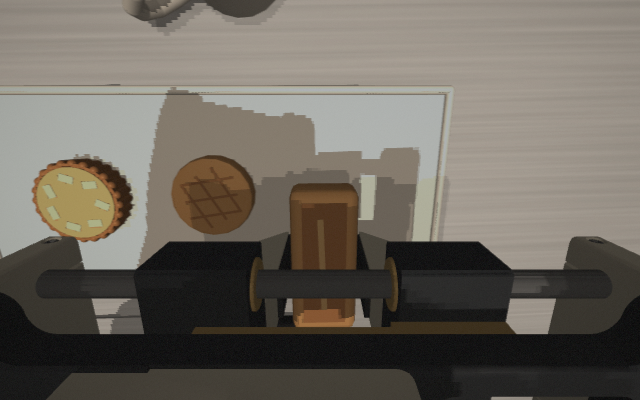

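play_rows --plan '[0.006, -0.001, -0.025, 0, 0.1, 0.006, 0, -0.02, 0, 0.1, 0, 0, -0.005, 0, 0.1, 0, 0, 0, 0, 0.1]'

```text
time_s: 19.12
eef_pos: [508.5, -263.7, 35.5]
eef_rot: [-1.537, -0.013, 3.129]
force: [0.3, -0.2, -0.4]
opening: 34.3
```

```bash
python3 - <<'E'
from h import *
snap('wrist','w12');s=ctrl.sense(); print(s['eef_pos'],s['eef_rot'],s['force'],s['opening'])
E
```

```text
[ 508.74673464 -263.71295193   35.83436181] [-1.53724565 -0.01258384  3.12893559] [ 0.30822359 -0.25781251 -2.3256018 ] 34.304907918540856
```

View pics/w12.png

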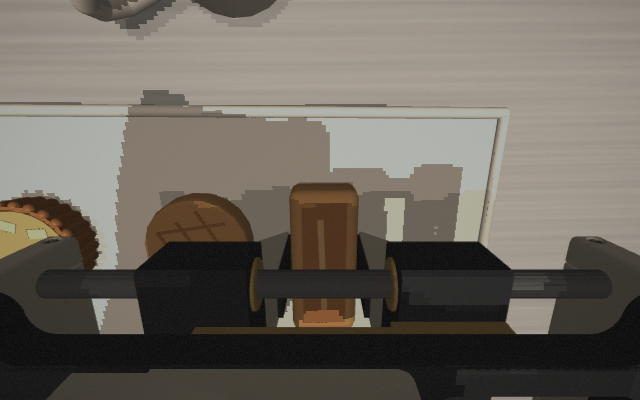

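play_rows --plan '[0.002, -0.01, 0, 0, 0.1, 0, 0, -0.004, 0, 0.1, 0, 0, 0, 0, 0.1]'

```text
time_s: 19.55
eef_pos: [511.6, -275.1, 33.1]
eef_rot: [-1.536, -0.01, 3.128]
force: [1.1, 0.2, -0.6]
opening: 34.6
```

Lower slightly, then release with a small opening (about 48 mm).

play_rows --plan '[0, 0.001, -0.004, 0, 0.1, 0, 0, 0, 0, 0.1]'

```text
time_s: 19.8
eef_pos: [511.8, -274.5, 29.4]
eef_rot: [-1.535, -0.009, 3.128]
force: [-0.3, 1.3, -0.5]
opening: 34.1
```

play_rows --plan '[0, 0, -0.0005, 0, 0.5, 0, 0, 0, 0, 0.5, 0, 0, 0.03, 0, 0.5, 0, 0, 0.05, 0, 0.6, 0, 0, 0.05, 0, 1, 0, 0, 0, 0, 1]'

```text
time_s: 20.55
eef_pos: [510.8, -273.2, 161.5]
eef_rot: [-1.537, -0.012, 3.129]
force: [0.7, 0.5, 0.3]
opening: 70.7
```

```bash
python3 - <<'E'
from h import *
snap('wrist','w13');s=ctrl.sense(); print(s['eef_pos'],s['eef_rot'],s['force'],s['opening'],s['joints'])
T=np.array(ctrl.camera_info('wrist')['T'])
for n,x in dict(financier=(511,-274,0),palet=(513,-196),tartlet=(514,-108.5)).items():
  for q in ctrl.regions_of('wrist',n+'_mid')[:1]:
    ys,xs=np.nonzero(q['pixels']); print(n,q['score'],xs.mean(),ys.mean(),fit('wrist',q['pixels'],SH[n],x,10,None if len(x)==3 else 0,T))
E
```

```text
[ 509.55572321 -272.6826671   159.3550873 ] [-1.53815174 -0.01480276  3.12923325] [-0.1238728  0.9465667 -0.3968961] 74.28995263848661 [ 0.50391056  0.44737819 -0.175557    1.77930768  0.13914022  0.9289168
 -1.3215474 ]
financier 0.85 319.96454605699137 189.83068257123924 (array([ 5.08585382e+02, -2.73746112e+02, -3.36868410e-02]), np.float64(0.08092943195320267))
palet 0.69 236.77389770723104 189.02292768959435 (array([ 510.46262553, -196.71749817]), np.float64(0.09594631834215167))
tartlet 0.67 139.607391699485 191.514086640412 (array([ 511.51483665, -110.87141276]), np.float64(0.10908965463531411))
```

View pics/w13.png

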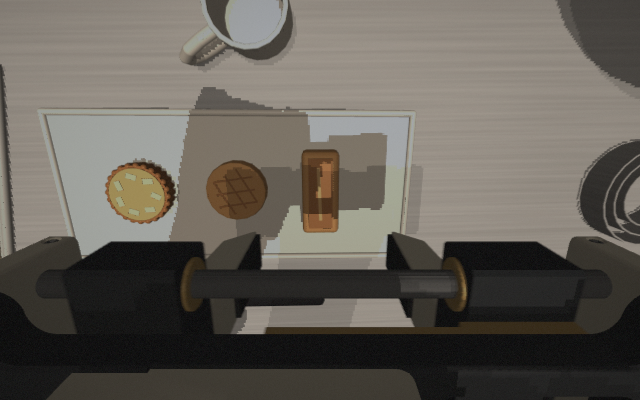

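play_rows --plan '[-0.004, 0.038, 0, 0.157, 1, -0.004, 0.038, 0, 0.157, 1, -0.004, 0.038, 0, 0.157, 1, -0.004, 0.038, 0, 0.157, 1, -0.004, 0.038, 0, 0.157, 1, -0.004, 0.038, 0, 0.157, 1, -0.004, 0.038, 0, 0.157, 1, -0.004, 0.038, 0, 0.157, 1, -0.004, 0.038, -0.01, 0.157, 1, -0.004, 0.03, -0.01, 0.15, 1, 0, 0, 0, 0, 1]'

```text
time_s: 22.12
eef_pos: [455.7, 111.2, 121.2]
eef_rot: [-1.561, -0.03, -1.538]
force: [0.1, -0.4, 0.6]
opening: 92.0
```

```bash
python3 - <<'E'
from h import *
snap('wrist','w14');s=ctrl.sense(); print(s['eef_pos'],s['eef_rot'],s['force'],s['opening'],s['joints'])
T=np.array(ctrl.camera_info('wrist')['T'])
for n,x in dict(canele=(465,110)).items():
  for q in ctrl.regions_of('wrist',n+'_mid')[:1]:
    ys,xs=np.nonzero(q['pixels']); print(n,q['score'],xs.mean(),ys.mean(),fit('wrist',q['pixels'],SH[n],x,4,None if len(x)==3 else 0,T))
print(proj('wrist',(465,110,52),T))
E
```

```text
[456.09643641 109.65117928 121.3231443 ] [-1.56064462 -0.03061753 -1.54208556] [ 0.13284013 -0.45419249 -0.28513273] 91.83624630269004 [ 0.13443151  0.41339343 -0.64926916  2.04699263  0.39089123  0.80180043
 -0.72431035]
canele 0.73 332.75104133290614 205.64754886254406 (array([463.5646886 , 110.65365548]), np.float64(0.10712060069701718))
[[335.82396413 214.63896614]]
```

View pics/w14.png

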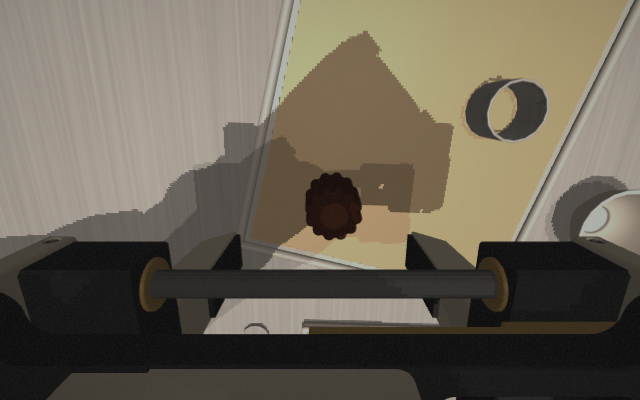

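play_rows --plan '[0.004, 0, -0.025, -0.02, 1, 0.003, 0, -0.015, -0.02, 1, 0, 0, 0, 0, 1]'

```text
time_s: 22.6
eef_pos: [464.6, 104.1, 80.4]
eef_rot: [-1.56, -0.034, -1.597]
force: [0.4, 0.2, -0.5]
opening: 91.8
```

```bash
python3 - <<'E'
from h import *
snap('wrist','w15');s=ctrl.sense(); print(s['eef_pos'],s['eef_rot'],s['force'],s['opening'])
T=np.array(ctrl.camera_info('wrist')['T'])
print(proj('wrist',(464,110.7,52),T))
E
```

```text
[464.720648   104.23185728  80.84274961] [-1.55977394 -0.03342442 -1.59619644] [ 1.13978207 -0.40968047  0.35639755] 91.8182871328368
[[322.84006036 228.43383135]]
```

View pics/w15.png

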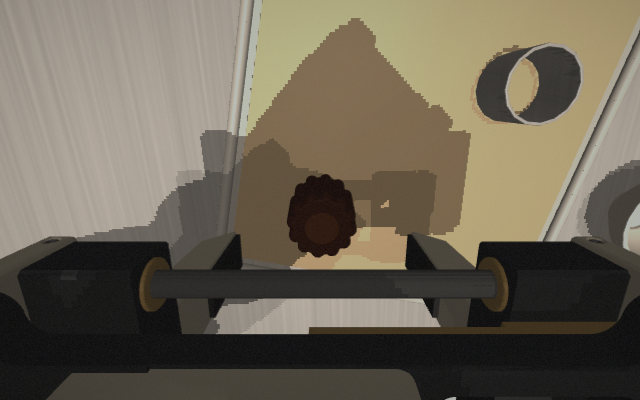

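play_rows --plan '[-0.001, 0.006, 0, 0, 1, 0, 0, -0.02, 0, 1, 0, 0, -0.018, 0, 1, 0, 0, 0, 0, 1]'

```text
time_s: 23.15
eef_pos: [465.3, 110.9, 44.9]
eef_rot: [-1.555, -0.032, -1.599]
force: [-0.4, 0.4, 1.2]
opening: 91.8
```

play_rows --plan '[-0.001, 0, -0.01, 0, 1, 0, 0, 0, 0, 1, 0, 0, 0, 0, 0.2, 0, 0, 0, 0, 0.2, 0, 0, 0, 0, 0.2, 0, 0, 0, 0, 0.2]'

```text
time_s: 23.9
eef_pos: [465.5, 111.5, 36.7]
eef_rot: [-1.552, -0.031, -1.599]
force: [-0.5, -0.1, -0.6]
opening: 56.6
```

play_rows --plan '[0, 0, 0, 0, 0.2, 0, 0, 0, 0, 0.2, 0, 0, 0, 0, 0.2]'

```text
time_s: 24.28
eef_pos: [465.5, 111.5, 36.7]
eef_rot: [-1.552, -0.031, -1.599]
force: [0.5, -0.0, 1.1]
opening: 43.8
```

play_rows --plan '[0, 0, 0.03, 0, 0.2, 0, 0, 0.05, 0, 0.2, 0.007, -0.044, 0, 0, 0.2, 0.007, -0.044, 0, 0, 0.2, 0.007, -0.044, 0, 0, 0.2, 0.007, -0.044, 0, 0, 0.2, 0.007, -0.044, 0, 0, 0.2, 0.006, -0.044, 0, 0, 0.2, 0.006, -0.04, 0, 0, 0.2, 0, 0, 0, 0, 0.2]'

```text
time_s: 25.52
eef_pos: [512.3, -202.1, 119.4]
eef_rot: [-1.551, -0.031, -1.597]
force: [0.2, 0.2, -0.5]
opening: 43.8
```

```bash
python3 - <<'E'
from h import *
snap('wrist','w16');s=ctrl.sense(); print(s['eef_pos'],s['eef_rot'],s['force'],s['opening'])
E
```

```text
[ 512.27358701 -199.81051352  119.43752907] [-1.55096342 -0.03009224 -1.59422973] [ 0.17886538  0.75303639 -1.37349444] 43.918643156570695
```

View pics/w16.png

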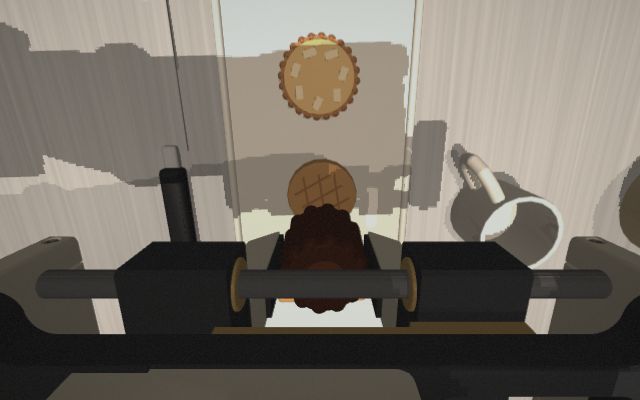

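play_rows --plan '[0, 0.001, -0.025, 0, 0.2, 0, 0.001, -0.02, 0, 0.2, 0, 0, 0, 0, 0.2]'

```text
time_s: 25.95
eef_pos: [512.4, -193.9, 73.8]
eef_rot: [-1.55, -0.028, -1.59]
force: [-0.4, -0.1, -0.7]
opening: 44.1
```

```bash
python3 - <<'E'
from h import *
snap('wrist','w17');s=ctrl.sense(); print(s['eef_pos'],s['eef_rot'],s['force'],s['opening'])
E
```

```text
[ 513.02105116 -193.94798251   74.70308021] [-1.54909477 -0.02875418 -1.59021946] [ 0.15851283 -0.92849813 -1.10726608] 44.02889715689504
```

View pics/w17.png

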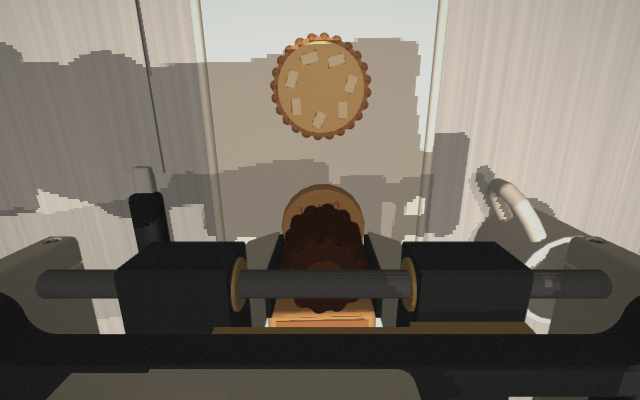

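play_rows --plan '[-0.001, -0.003, -0.012, 0, 0.2, 0, 0, 0, 0, 0.2]'

```text
time_s: 26.25
eef_pos: [512.7, -196.5, 63.3]
eef_rot: [-1.547, -0.029, -1.589]
force: [-0.4, -0.5, 0.1]
opening: 44.3
```

```bash
python3 - <<'E'
from h import *
snap('wrist','w18');snap('scene','s18');s=ctrl.sense(); print(s['eef_pos'],s['eef_rot'],s['force'],s['opening'])
im=cv2.imread('pics/s18.png'); cv2.imwrite('pics/s18c.png',cv2.resize(im[60:240,180:420],None,fx=3,fy=3,interpolation=cv2.INTER_CUBIC))
E
```

```text
[ 513.5463297  -196.37272419   64.09518498] [-1.54585599 -0.02927491 -1.58908098] [-0.46388984 -0.20699279 -0.88104821] 44.2690822976649
```

View pics/w18.png

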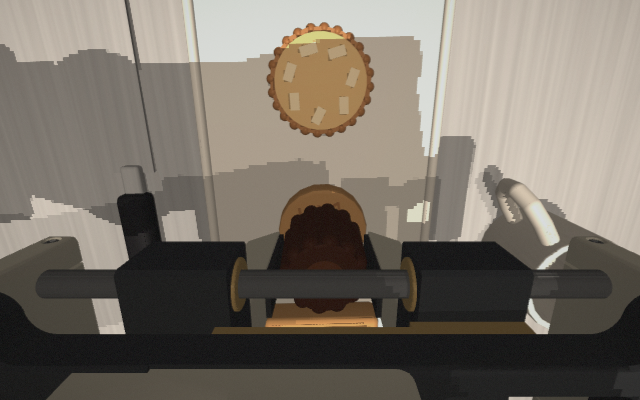

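View pics/s18c.png

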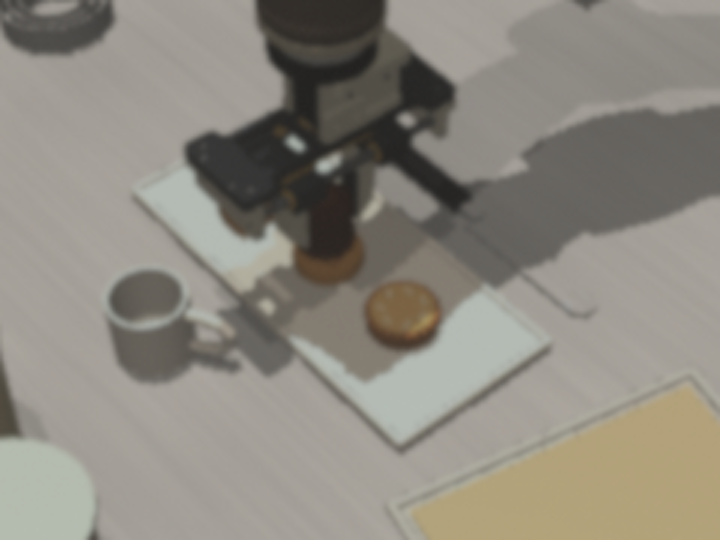

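play_rows --plan '[-0.001, 0, -0.004, 0, 0.2, 0, 0, -0.001, 0, 0.2, 0, 0, 0, 0, 0.2]'

```text
time_s: 26.72
eef_pos: [512.8, -196.6, 59.4]
eef_rot: [-1.545, -0.03, -1.589]
force: [0.1, -0.8, -0.5]
opening: 44.3
```

play_rows --plan '[0, 0, -0.001, 0, 0.2, 0, 0, 0, 0, 0.6, 0, 0, 0, 0, 0.7, 0, 0, 0, 0, 0.8, 0, 0, 0.03, 0, 0.9, 0, 0, 0.05, 0, 1, 0, 0, 0.05, 0, 1, 0, 0, 0, 0, 1]'

```text
time_s: 27.72
eef_pos: [512.5, -196.1, 191.9]
eef_rot: [-1.546, -0.029, -1.589]
force: [0.7, -1.1, -0.2]
opening: 92.0
```

```bash
python3 - <<'E'
from h import *
snap('wrist','w19');snap('scene','s19');s=ctrl.sense(); print(s['eef_pos'],s['eef_rot'],s['force'],s['opening'])
im=cv2.imread('pics/s19.png'); cv2.imwrite('pics/s19c.png',cv2.resize(im[60:240,180:420],None,fx=3,fy=3,interpolation=cv2.INTER_CUBIC))
E
```

```text
[ 510.20436684 -196.13511029  188.3088733 ] [-1.55126642 -0.02737898 -1.58894443] [-0.12095685 -0.38244978 -0.01740967] 91.84212153537766
```

View pics/w19.png

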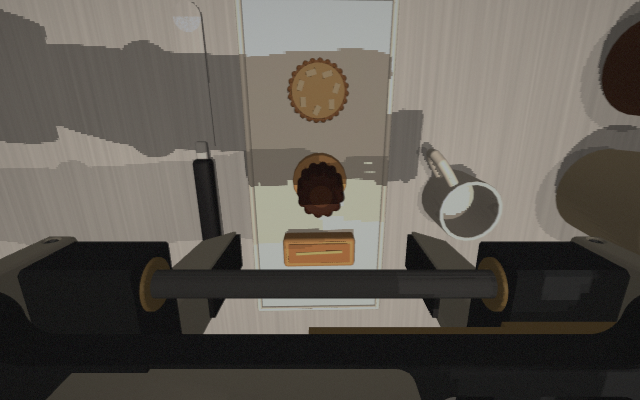

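View pics/s19c.png

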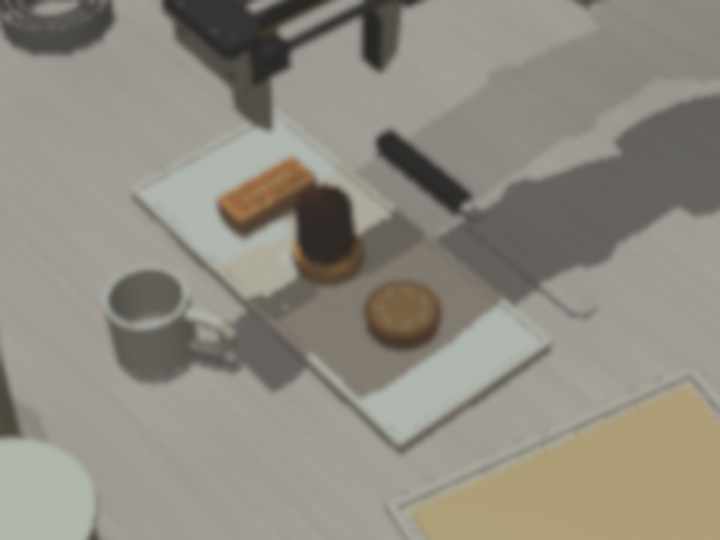

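play_rows --plan '[-0.0005, 0.05, 0, 0, 1, -0.0005, 0.05, 0, 0, 1, -0.0005, 0.05, 0, 0, 1, -0.0005, 0.05, 0, 0, 1, -0.0005, 0.05, 0, 0, 1, -0.0005, 0.05, 0, 0, 1, -0.0005, 0.05, -0.01, 0, 1, -0.0005, 0.05, -0.02, 0, 1, -0.0005, 0.05, -0.02, 0, 1, -0.0005, 0.042, -0.02, 0, 1, 0, 0, -0.01, 0, 1, 0, 0, 0, 0, 1]'

```text
time_s: 29.32
eef_pos: [492.3, 304.5, 86.2]
eef_rot: [-1.578, -0.035, -1.592]
force: [-0.3, -0.3, 0.5]
opening: 91.6
```

```bash
python3 - <<'E'
from h import *
snap('wrist','w20');s=ctrl.sense(); print(s['eef_pos'],s['eef_rot'],s['force'],s['opening'],s['joints'])
T=np.array(ctrl.camera_info('wrist')['T'])
for q in ctrl.regions_of('wrist','macaron_mid')[:1]:
    ys,xs=np.nonzero(q['pixels']); print(q['score'],xs.mean(),ys.mean(),fit('wrist',q['pixels'],SH['macaron'],(505.5,306),4,0,T))
for c in ('top','scene'):
  im=snap(c,c+'20')
  for n,x,z in (('palet',(512,-196),10),('canele',(512,-196),26),('tartlet',(513,-109),10),('financier',(511,-274,0),10)):
    for q in ctrl.regions_of(c,n+'_mid')[:1]:
      ys,xs=np.nonzero(q['pixels']); print(c,n,round(q['score'],2),len(xs),fit(c,q['pixels'],SH[n],x,z,None if len(x)==3 else 0))
E
```

```text
[492.3782757  304.90426632  86.89184678] [-1.57788246 -0.03421585 -1.59253583] [ 0.27213838  0.5884055  -1.146323  ] 91.89201837602613 [-0.23147562  0.62915992 -0.62741049  1.79019916  0.47867005  0.90877319
 -1.10350625]
0.74 343.6942511900403 210.43976565360674 (array([505.48245907, 307.41950941]), np.float64(0.16291382774596072))
top palet 0.63 193 (array([ 512.7970792 , -196.71335075]), np.float64(2.2430895869596017))
top canele 0.56 439 (array([ 512.89684367, -199.35061324]), np.float64(0.16997003229441024))
top tartlet 0.77 588 (array([ 514.44938719, -111.10365367]), np.float64(0.07881599218666958))
top financier 0.71 703 (array([ 5.11916419e+02, -2.77760009e+02, -1.77166236e-02]), np.float64(0.07260201292729819))
scene palet 0.5 148 (array([ 512.25432587, -193.63031387]), np.float64(2.093799487964527))
scene canele 0.84 465 (array([ 511.80871773, -199.29916   ]), np.float64(0.12397678334225891))
scene tartlet 0.93 465 (array([ 511.58966827, -109.86864853]), np.float64(0.12386303153089298))
scene financier 0.92 444 (array([ 5.07489057e+02, -2.78074071e+02,  1.84684111e-01]), np.float64(0.26717493555567284))
```

View pics/w20.png

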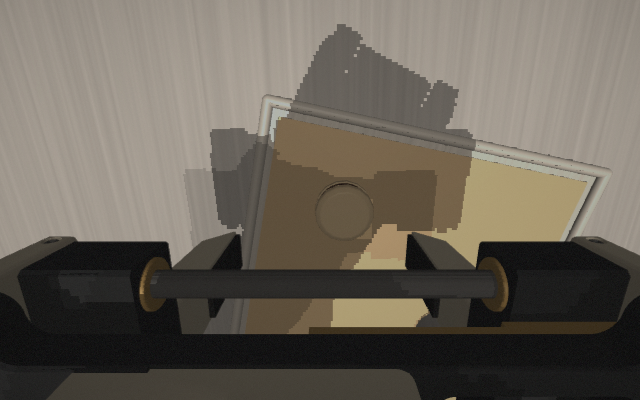

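View pics/top20.png

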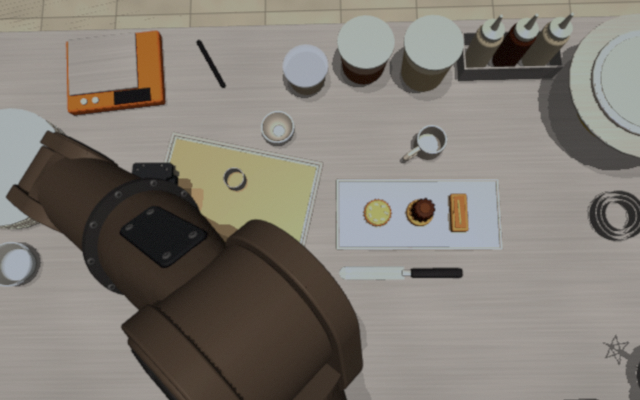

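```bash
cat > fit2.py <<'E'
from h import *
from scipy.optimize import minimize
import sys
def run(tag,stack,low,high,x0,zb,hb):
  for c in ('top','scene'):
    im=cv2.imread(f'pics/{c}{tag}.png').astype(int)
    u=proj(c,[x0[0],x0[1],25])[0].astype(int)
    sat=im.max(2)-im.min(2)
    m=((sat>40)|(im.max(2)<70)).astype(np.uint8)
    w=np.zeros_like(m); w[u[1]-38:u[1]+30,u[0]-22:u[0]+22]=1
    if c=='scene': w[:]=0; w[u[1]-30:u[1]+30,u[0]-22:u[0]+22]=1
    m&=w; m=cv2.morphologyEx(m,cv2.MORPH_OPEN,np.ones((3,3),np.uint8))
    n,l,st,ce=cv2.connectedComponentsWithStats(m); 
    k=np.argmin([np.hypot(*(ce[i]-u)) if st[i,4]>50 else 1e9 for i in range(1,n)])+1 ; m=(l==k)
    mk=cv2.GaussianBlur(m.astype(np.float32),(0,0),1)
    def f(p):
        a=hullmask(proj(c,SH[low]+[p[0],p[1],zb])); b=hullmask(proj(c,SH[high]+[p[2],p[3],zb+hb]))
        return np.abs(cv2.GaussianBlur(np.maximum(a,b).astype(np.float32),(0,0),1)-mk).sum()
    x=np.r_[x0,x0]
    r=minimize(f,x,method='Nelder-Mead',options=dict(initial_simplex=np.vstack([x,x+5*np.eye(4)]),maxiter=800,maxfev=800))
    print(c,m.sum(),st[k].tolist(),np.round(r.x,1),'d',np.round(r.x[2:]-r.x[:2],1),round(r.fun/m.sum(),3))
    vis=im.astype(np.uint8).copy(); cn,_=cv2.findContours(m.astype(np.uint8),0,1); cv2.drawContours(vis,cn,-1,(255,0,255),1)
    cv2.imwrite(f'pics/{c}{tag}_{low}.png',cv2.resize(vis[u[1]-45:u[1]+45,u[0]-60:u[0]+60],None,fx=6,fy=6,interpolation=cv2.INTER_NEAREST))
if __name__=='__main__': run(20,None,'palet','canele',(512,-197),10,16)
E
python3 fit2.py; cd pics; python3 -c "
import cv2,numpy as np
cv2.imwrite('cmp20.png',cv2.resize(np.hstack([cv2.imread('top20_palet.png'),cv2.imread('scene20_palet.png')]),(800,300)))"
```

```text
top 570 [407, 199, 27, 27, 570] [ 514.8 -199.3  511.7 -194.1] d [-3.1  5.3] 0.101
scene 348 [278, 132, 23, 21, 348] [ 505.7 -206.4  520.9 -184.9] d [15.3 21.5] 0.655
```

View pics/cmp20.png

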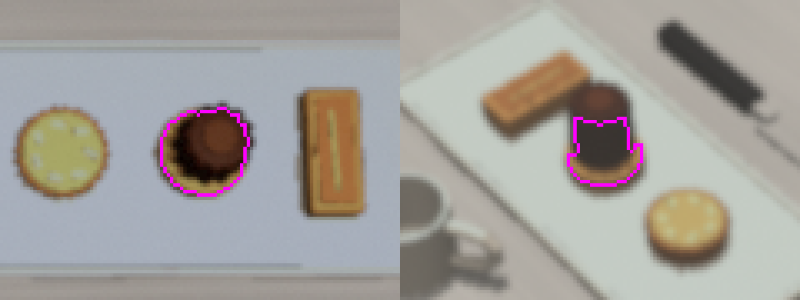

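```bash
cat > fit3.py <<'E'
from h import *
from scipy.optimize import minimize
def yaw(P,a): c,s=np.cos(a),np.sin(a); return np.c_[P[:,0]*c-P[:,1]*s,P[:,0]*s+P[:,1]*c,P[:,2]]
def run(tag,mac=None):
  for c in ('top','scene'):
    im=cv2.imread(f'pics/{c}{tag}.png').astype(float)
    # region inside platter
    pl=np.array([[sx*66,sy*160,10] for sx,sy in ((-1,-1),(-1,1),(1,1),(1,-1))]); pl=yaw(pl,-.016)+[512,-196,0]
    w=np.zeros((400,640),np.uint8); cv2.fillConvexPoly(w,np.round(proj(c,pl)).astype(np.int32),1)
    bg=np.median(im[w>0],0); cold=((im-bg*0)*1.0)
    # chroma vs background: ratio
    r=im/(bg+1e-6); gray=r.mean(2); chroma=(r[:,:,2]-r[:,:,0])
    m=((chroma>.22)|(gray<.45))
    m=m&(w>0); m=cv2.morphologyEx(m.astype(np.uint8),cv2.MORPH_OPEN,np.ones((3,3),np.uint8))
    mk=cv2.GaussianBlur(m.astype(np.float32),(0,0),.8)
    def f(p):
        hs=[hullmask(proj(c,SH['palet']+[p[0],p[1],10])),hullmask(proj(c,SH['canele']+[p[2],p[3],26])),
            hullmask(proj(c,SH['tartlet']+[p[4],p[5],10])),hullmask(proj(c,yaw(SH['financier'],p[8])+[p[6],p[7],10]))]
        if mac: hs.append(hullmask(proj(c,SH['macaron']+[p[9],p[10],30])))
        return np.abs(cv2.GaussianBlur(np.maximum.reduce(hs).astype(np.float32),(0,0),.8)*w-mk*w).sum()
    x=np.array([512,-197,512,-197,513,-109,510,-274,0]+([513,-109] if mac else []),float)
    d=np.array([4,4,4,4,4,4,4,4,.05]+([4,4] if mac else []))
    best=None
    for k in range(3):
        res=minimize(f,x,method='Powell',options=dict(xtol=1e-2,ftol=1e-4),bounds=list(zip(x-3*d,x+3*d))); x=res.x
    p=x
    print(c,np.round(p,2).tolist(),'can-pal',np.round(p[2:4]-p[:2],1),'mac-tart',np.round(p[9:11]-p[4:6],1) if mac else '',round(res.fun/m.sum(),3))
    vis=im.astype(np.uint8); cn,_=cv2.findContours(m,0,1); cv2.drawContours(vis,cn,-1,(255,0,255),1)
    u=proj(c,[512,-196,20])[0].astype(int)
    cv2.imwrite(f'pics/{c}{tag}_f.png',cv2.resize(vis[u[1]-50:u[1]+50,u[0]-66:u[0]+66],(400,303)))
  cv2.imwrite(f'pics/cmp{tag}f.png',np.hstack([cv2.imread(f'pics/{c}{tag}_f.png') for c in('top','scene')]))
if __name__=='__main__':
    import sys; run(sys.argv[1],len(sys.argv)>2)
E
time python3 fit3.py 20
```

```text
Traceback (most recent call last):
  File "fit3.py", line 33, in <module>
    import sys; run(sys.argv[1],len(sys.argv)>2)
                ~~~^^^^^^^^^^^^^^^^^^^^^^^^^^^^^
  File "fit3.py", line 25, in run
    res=minimize(f,x,method='Powell',options=dict(xtol=1e-2,ftol=1e-4),bounds=list(zip(x-3*d,x+3*d))); x=res.x
  File "fit3.py", line 17, in f
    hs=[hullmask(proj(c,SH['palet']+[p[0],p[1],10])),hullmask(proj(c,SH['canele']+[p[2],p[3],26])),
                                                              ~~~~^^^^^^^^^^^^^^^^^^^^^^^^^^^^^^^
  File "h.py", line 10, in proj
    ci=ctrl.camera_info(cam); K=np.array(ci['K']);T=np.array(ci['T']) if T is None else T
ValueError: time passes only in moves, steps and waits

real	0m22.527s
user	0m20.555s
sys	0m10.478s
```

Too many camera_info calls; I'll cache the calibration.

```bash
cat >> h.py <<'E'
import functools
@functools.lru_cache(None)
def _ci(cam): return ctrl.camera_info(cam)
def proj(cam,P,T=None):
    ci=_ci(cam); K=np.array(ci['K']);T=np.array(ci['T']) if T is None else T
    P=np.atleast_2d(P); c=(P-T[:3,3])@T[:3,:3]; q=c@K.T; return q[:,:2]/q[:,2:]
E
sed -i 's/range(3)/range(2)/' fit3.py
time timeout 500 python3 fit3.py 20
```

```text
top [514.39, -199.1, 511.45, -195.64, 513.3, -109.77, 510.69, -276.87, -0.01] can-pal [-2.9  3.5] mac-tart  0.099
scene [508.39, -203.24, 518.81, -193.46, 510.39, -112.25, 508.78, -274.74, -0.12] can-pal [10.4  9.8] mac-tart  0.174
real	0m50.623s
user	0m41.817s
sys	0m27.316s
```

View pics/cmp20f.png

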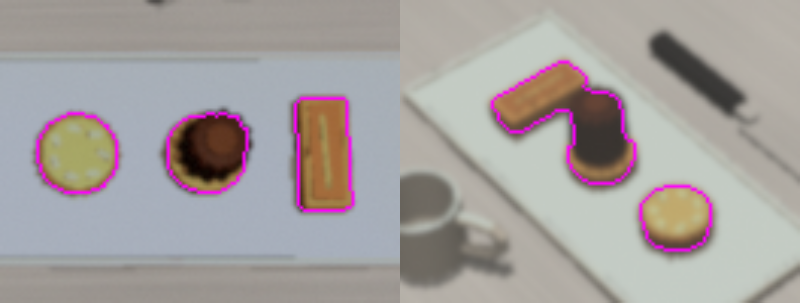

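```bash
cat > ov.py <<'E'
from h import *
def ov(tag,items,out,ctr=(512,-196,30)):
    t=[]
    for c in('top','scene'):
        im=cv2.imread(f'pics/{c}{tag}.png'); u=proj(c,ctr)[0].astype(int); s=10
        a=cv2.resize(im[u[1]-28:u[1]+28,u[0]-20:u[0]+20],None,fx=s,fy=s,interpolation=cv2.INTER_CUBIC)
        for (n,x,y,z),col in zip(items,((0,255,0),(255,0,255))):
            q=(proj(c,SH[n]+[x,y,z])-(u-[20,28])+.5)*s; h=cv2.convexHull(q.astype(np.int32).reshape(-1,1,2)); cv2.polylines(a,[h],True,col,1)
        t.append(a)
    cv2.imwrite(f'pics/{out}.png',np.hstack(t))
if __name__=='__main__':
    ov('20',[('palet',512.5,-196.7,10),('canele',512.3,-198.5,26)],'ov20')
E
python3 ov.py
```

```text
(no output)
```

View pics/ov20.png

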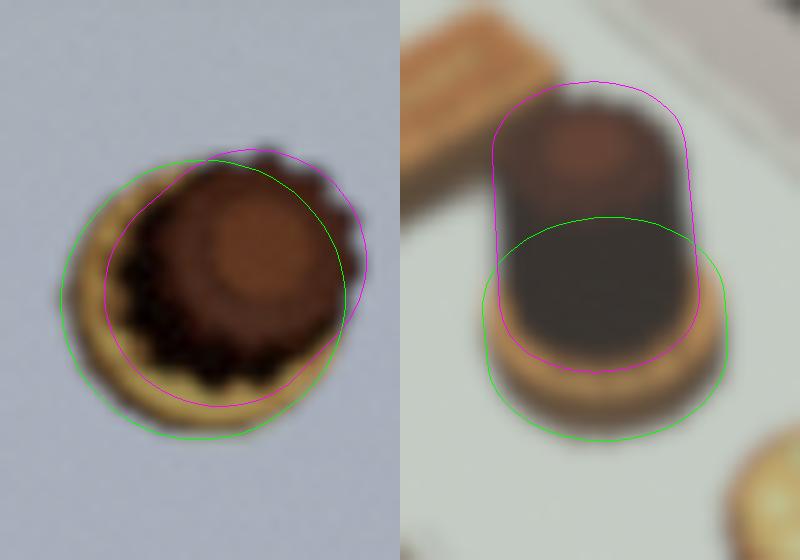

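play_rows --plan '[0.011, 0, -0.02, 0, 0.75, 0, 0.001, -0.02, 0, 0.75, 0, 0, 0, 0, 0.75]'

```text
time_s: 30.3
eef_pos: [505.1, 306.4, 45.1]
eef_rot: [-1.576, -0.033, -1.594]
force: [-0.5, -0.5, 0.3]
opening: 69.6
```

```bash
python3 - <<'E'
from h import *
snap('wrist','w21');s=ctrl.sense(); print(s['eef_pos'],s['eef_rot'],s['force'],s['opening'])
T=np.array(ctrl.camera_info('wrist')['T'])
print(proj('wrist',(505.5,306.5,28),T))
for q in ctrl.regions_of('wrist','macaron_mid')[:1]:
    ys,xs=np.nonzero(q['pixels']); print(q['score'],xs.mean(),ys.mean(),fit('wrist',q['pixels'],SH['macaron'],(505.5,306),4,0,T))
E
```

```text
[505.56157793 306.63951387  45.96735124] [-1.57461174 -0.0322905  -1.59371255] [ 0.06797608 -0.00717245  0.06256971] 69.09272383125057
[[324.90738786 246.74648817]]
0.93 325.7510090817356 236.33779011099898 (array([506.07555458, 305.99855255]), np.float64(0.18884734645500914))
```

View pics/w21.png

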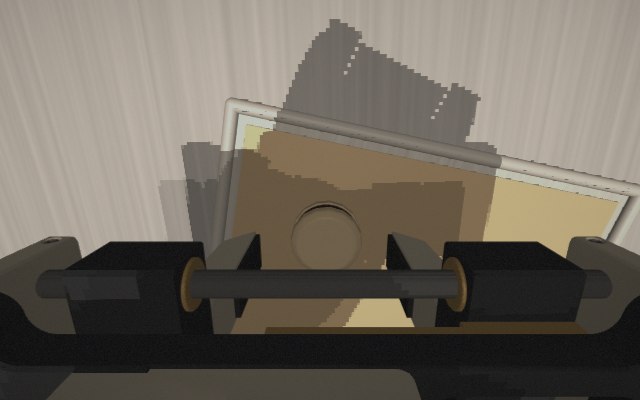

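play_rows --plan '[0, 0, -0.02, 0, 0.75, 0, 0, -0.003, 0, 0.75, 0, 0, 0, 0, 0.75]'

```text
time_s: 30.78
eef_pos: [505.9, 307.6, 23.1]
eef_rot: [-1.573, -0.031, -1.593]
force: [-0.3, 0.0, -0.1]
opening: 68.9
```

play_rows --plan '[0, -0.001, -0.001, 0, 0.2, 0, 0, 0, 0, 0.2, 0, 0, 0, 0, 0.2, 0, 0, 0, 0, 0.2, 0, 0, 0, 0, 0.2]'

```text
time_s: 31.4
eef_pos: [506.4, 306.9, 23.2]
eef_rot: [-1.572, -0.03, -1.593]
force: [0.4, -0.2, -0.0]
opening: 41.6
```

play_rows --plan '[0, 0, 0.03, 0, 0.2, 0, 0, 0.05, 0, 0.2, 0.001, -0.046, 0, 0, 0.2, 0.001, -0.046, 0, 0, 0.2, 0.001, -0.046, 0, 0, 0.2, 0.001, -0.046, 0, 0, 0.2, 0.001, -0.046, 0, 0, 0.2, 0.001, -0.046, 0, 0, 0.2, 0.001, -0.046, 0, 0, 0.2, 0.001, -0.046, 0, 0, 0.2, 0, -0.036, 0, 0, 0.2, 0, 0, 0, 0, 0.2]'

```text
time_s: 32.9
eef_pos: [512.8, -109.1, 106.9]
eef_rot: [-1.569, -0.029, -1.593]
force: [1.1, -0.1, -0.2]
opening: 41.3
```

```bash
python3 - <<'E'
from h import *
snap('wrist','w22');s=ctrl.sense(); print(s['eef_pos'],s['eef_rot'],s['force'],s['opening'])
T=np.array(ctrl.camera_info('wrist')['T'])
print(proj('wrist',(513,-109.3,30),T))
E
```

```text
[ 512.95990325 -107.09161261  107.02877244] [-1.56818063 -0.02785327 -1.59039972] [0.20132436 0.11798395 0.05728323] 41.625505978342694
[[324.29480149 214.11858245]]
```

View pics/w22.png

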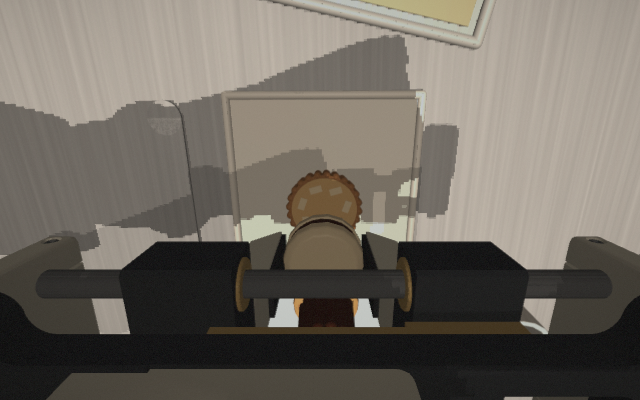

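```bash
python3 - <<'E'
from h import *
s=ctrl.sense();print(s['eef_pos'])
T=np.array(ctrl.camera_info('wrist')['T'])
print(pix2plane('wrist',[(324,170),(288,205),(361,205),(224,92),(425,92)],30,T),pix2plane('wrist',[(224,92),(425,92)],13,T))
im=cv2.imread('pics/w22.png'); 
for dy,col in ((-109.3,(0,255,0)),(-105,(255,0,255))):
    q=proj('wrist',SH['tartlet']+[513,dy,10],T); cv2.polylines(im,[cv2.convexHull(q.astype(np.int32).reshape(-1,1,2))],True,col,1)
q=proj('wrist',SH['macaron']+[513,-107.6,88],T); cv2.polylines(im,[cv2.convexHull(q.astype(np.int32).reshape(-1,1,2))],True,(255,255,0),1)
cv2.imwrite('pics/w22o.png',cv2.resize(im[140:320,220:430],None,fx=3.5,fy=3.3))
E
```

```text
[ 512.95990325 -107.09161261  107.02877244]
[[ 513.42173428  -75.54031238   30.        ]
 [ 486.13039493 -101.51120553   30.        ]
 [ 540.46803502 -102.63914573   30.        ]
 [ 447.82116719  -21.28207332   30.        ]
 [ 581.83879705  -23.90790607   30.        ]] [[442.73232765 -20.71320122  13.        ]
 [587.18340201 -23.54345843  13.        ]]
```

View pics/w22o.png

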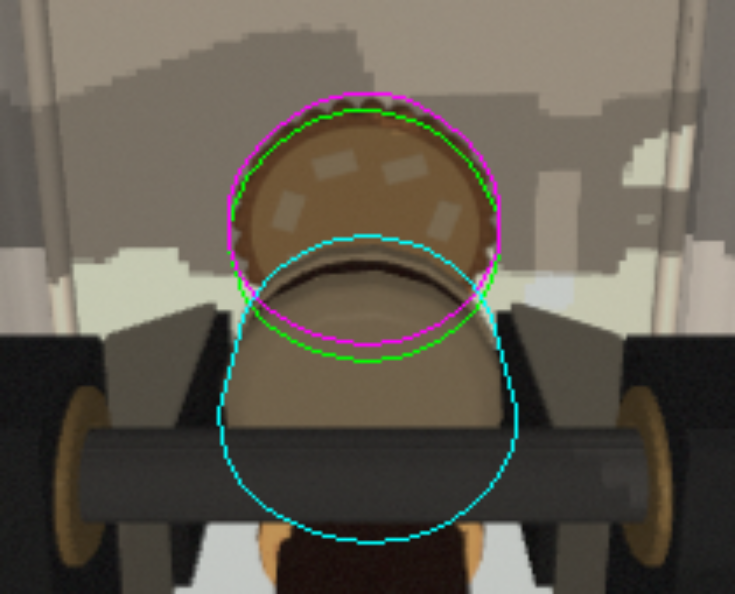

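play_rows --plan '[0, -0.001, -0.025, 0, 0.2, 0, -0.001, -0.022, 0, 0.2, 0, 0, 0, 0, 0.2]'

```text
time_s: 33.33
eef_pos: [513.9, -105.0, 60.0]
eef_rot: [-1.566, -0.026, -1.586]
force: [-0.4, 0.6, 0.0]
opening: 41.3
```

```bash
python3 - <<'E'
from h import *
snap('wrist','w23')
s=ctrl.sense();print(s['eef_pos'],s['eef_rot'])
T=np.array(ctrl.camera_info('wrist')['T'])
im=cv2.imread('pics/w23.png'); x,y,z=s['eef_pos']
for dy,col in ((-109.3,(0,255,0)),(-106,(255,0,255))):
    q=proj('wrist',SH['tartlet']+[513,dy,10],T); cv2.polylines(im,[cv2.convexHull(q.astype(np.int32).reshape(-1,1,2))],True,col,1)
q=proj('wrist',SH['macaron']+[x,y,z-19],T); cv2.polylines(im,[cv2.convexHull(q.astype(np.int32).reshape(-1,1,2))],True,(255,255,0),1)
cv2.imwrite('pics/w23o.png',cv2.resize(im[140:320,220:430],None,fx=3.5,fy=3.3))
E
```

```text
[ 514.56243278 -104.84177281   60.85082338] [-1.56449726 -0.02605258 -1.58597728]
```

View pics/w23o.png

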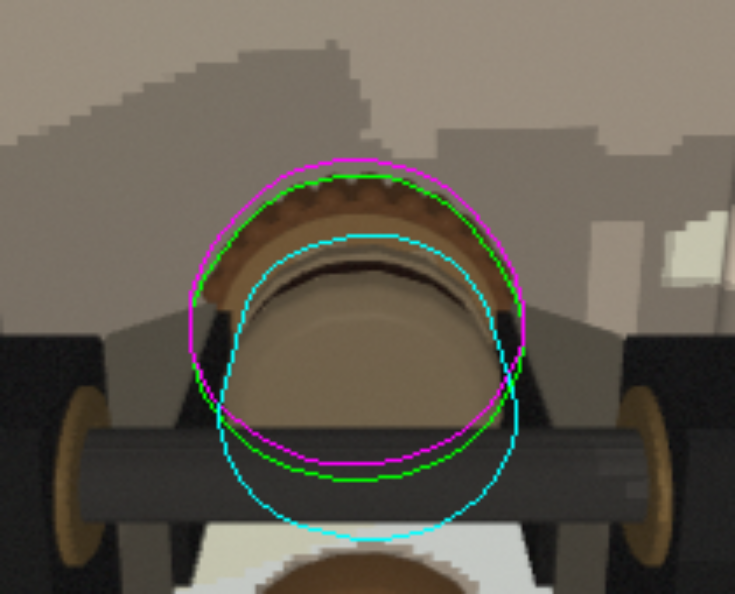

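play_rows --plan '[-0.002, -0.004, -0.009, 0, 0.2, 0, 0, 0, 0, 0.2]'

```text
time_s: 33.62
eef_pos: [513.4, -108.1, 52.7]
eef_rot: [-1.562, -0.026, -1.585]
force: [-0.3, -0.5, -0.3]
opening: 41.4
```

play_rows --plan '[-0.001, 0, -0.003, 0, 0.2, 0, 0, -0.0005, 0, 0.2]'

```text
time_s: 33.88
eef_pos: [512.8, -108.1, 49.7]
eef_rot: [-1.561, -0.026, -1.585]
force: [0.5, 0.7, -0.1]
opening: 41.4
```

```bash
python3 - <<'E'
from h import *
snap('wrist','w24')
s=ctrl.sense();print(s['eef_pos'],s['eef_rot'],s['force'])
E
```

```text
[ 512.99424652 -108.03264746   49.82991193] [-1.56095433 -0.02621288 -1.58474712] [-0.19922253  0.28356039  0.3022519 ]
```

View pics/w24.png

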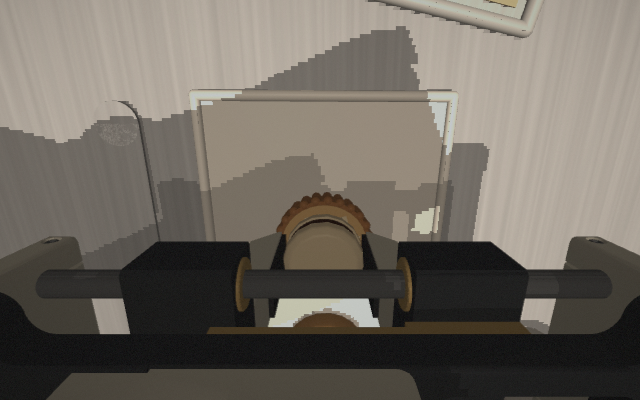

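Aligned, about 0.5 mm above. Release and lift, then clear away so the cameras can see.

play_rows --plan '[0, 0, -0.0005, 0, 0.2, 0, 0, 0, 0, 0.55, 0, 0, 0, 0, 0.65, 0, 0, 0, 0, 0.75, 0, 0, 0.03, 0, 0.9, 0, 0, 0.05, 0, 1, 0, 0, 0.05, 0, 1, 0, 0.05, 0, 0, 1, 0, 0.06, 0, 0, 1, 0, 0.06, 0, 0, 1, 0, 0.06, 0, 0, 1, 0, 0.06, 0, 0, 1, 0, 0.05, 0, 0, 1, 0, 0, 0, 0, 1]'

```text
time_s: 35.67
eef_pos: [511.1, 240.9, 184.7]
eef_rot: [-1.558, -0.024, -1.591]
force: [0.3, -0.3, -0.3]
opening: 91.8
```

```bash
python3 - <<'E'
from h import *
for c in ('top','scene'):
  im=snap(c,c+'25')
  for n,x,z in (('canele',(512,-196),26),('tartlet',(513,-109),10),('macaron',(513,-109),30),('financier',(511,-274,0),10),('cutter',(591.6,186.2),4)):
    for q in ctrl.regions_of(c,n+('' if n=='cutter' else '_mid'))[:1]:
      ys,xs=np.nonzero(q['pixels']); print(c,n,round(q['score'],2),len(xs),fit(c,q['pixels'],SH[n],x,z,None if len(x)==3 else 0))
from ov import ov
ov('25',[('palet',512.5,-197.5,10),('canele',512.3,-198.5,26)],'ov25a')
ov('25',[('tartlet',513,-109.3,10),('macaron',513,-109,30)],'ov25b',(513,-109,30))
a,b=cv2.imread('pics/ov25a.png'),cv2.imread('pics/ov25b.png')
cv2.imwrite('pics/ov25.png',cv2.resize(np.hstack([a,b]),(800,280)))
im=cv2.imread('pics/scene25.png'); cv2.imwrite('pics/s25c.png',cv2.resize(im[60:240,180:420],None,fx=3,fy=3,interpolation=cv2.INTER_CUBIC))
print(ctrl.sense()['time_s'],ctrl.sense()['eef_pos'])
E
```

```text
top canele 0.92 456 (array([ 514.48028755, -201.06855297]), np.float64(0.1287627805743301))
top tartlet 0.59 267 (array([ 514.87096806, -110.97104311]), np.float64(1.3724095490987829))
top macaron 0.69 342 (array([ 514.71900022, -109.9895184 ]), np.float64(0.12375873989529079))
top financier 0.74 725 (array([ 5.11531958e+02, -2.76941517e+02, -2.42259795e-02]), np.float64(0.04974650942046067))
top cutter 0.59 236 (array([591.08213577, 185.06325836]), np.float64(0.883094011727026))
scene canele 0.86 450 (array([ 511.49814892, -198.87471962]), np.float64(0.15971433851453992))
scene tartlet 0.73 240 (array([ 512.18847656, -109.55029297]), np.float64(1.1817422231038412))
scene macaron 0.53 284 (array([ 510.71959686, -111.1907692 ]), np.float64(0.26497112865179356))
scene financier 0.93 422 (array([ 5.10468602e+02, -2.77847318e+02,  2.43840198e-01]), np.float64(0.3140822496459382))
scene cutter 0.62 406 (array([589.60732851, 187.86871285]), np.float64(0.4785399413461168))
36.275 [512.67220709 235.13198538 184.39711644]
```

View pics/ov25.png

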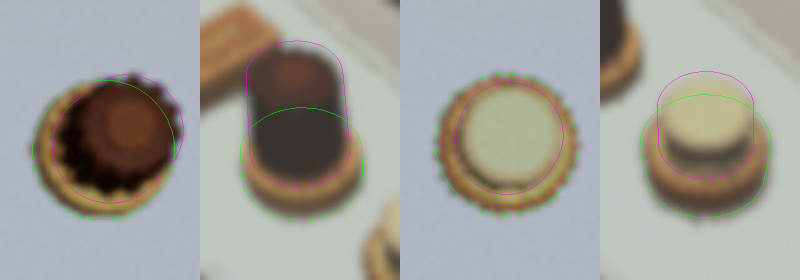

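View pics/s25c.png

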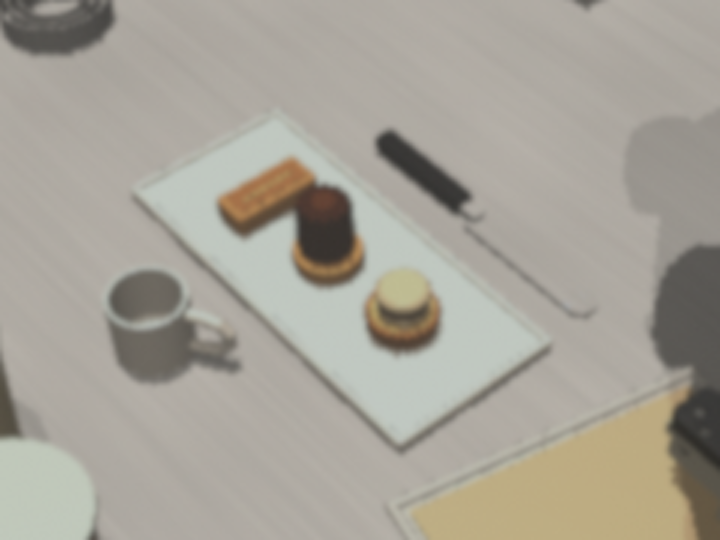

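View pics/top25.png

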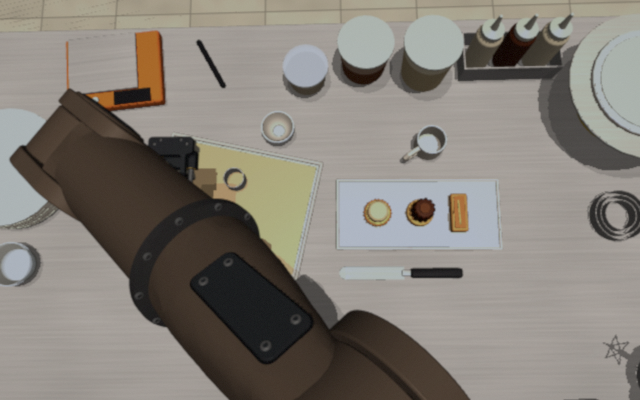

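```bash
cat > ov19.py <<'E'
from h import *
s=ctrl.sense(); T=np.array(ctrl.camera_info('wrist')['T'])
def M(p,r): m=np.eye(4); m[:3,:3]=R.from_euler('xyz',r).as_matrix(); m[:3,3]=p; return m
X=np.linalg.inv(M(s['eef_pos'],s['eef_rot']))@T; np.save('X.npy',X)
T19=M([510.204,-196.135,188.309],[-1.55126642,-0.02737898,-1.58894443])@X
im=cv2.imread('pics/w19.png'); a=cv2.resize(im[130:290,270:370],None,fx=5,fy=5,interpolation=cv2.INTER_CUBIC)
def d(P,col):
    q=(proj('wrist',P,T19)-[270,130]+.5)*5; cv2.polylines(a,[q.astype(np.int32).reshape(-1,1,2)],True,col,1)
c=lambda r,z,x,y:cone(r,r,0)[:60]+[x,y,z]
d(c(28,26,512.5,-197),(0,255,0)); d(c(28,10,512.5,-197),(0,255,0))
d(c(23,26,512.3,-198),(255,0,255)); d(c(21.5,74,512.3,-198),(255,0,255))
d(c(23,26,512.3,-203),(255,255,0)); d(c(21.5,74,512.3,-203),(255,255,0))
cv2.imwrite('pics/ov19.png',a)
E
python3 ov19.py
```

View pics/ov19.png

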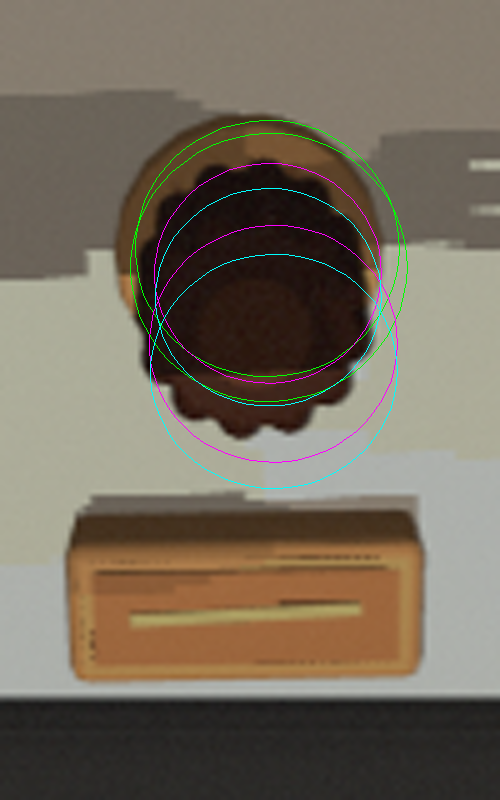

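```bash
python3 - <<'E'
from plant import ctrl
print(ctrl.sense()['dq'].round(3)); print(ctrl.sign_off())
E
```

```text
[-0.005  0.002 -0.002 -0.003  0.    -0.    -0.001]
the job is handed in; nothing more can be done
None
```

I placed all five pastries on the platter and handed the job in at about 36 s of the 128 s allowed. No verdict comes back, so the figures below are my own camera measurements.

| Check | Measured | Allowed |
|---|---|---|
| Shortbread from platter middle | 1–2 mm | under 15 mm |
| Canele from shortbread centre | about 2–4 mm, upright | under 10 mm |
| Macaron from tartlet centre | about 1–2 mm | under 10 mm |
| Tartlet to shortbread, centre to centre | about 87 mm | 72–102 mm |
| Financier to shortbread, centre to centre | about 78–80 mm | 60–90 mm |
| Financier off straight across | about 0.01 rad | under 0.2 rad |

- **Bystanders:** the cup and the ring cutter look unmoved in the last pictures. The cutter's measured position stayed within about 1 mm per camera, though its outline fits were poor. I checked the cup by eye only.
- **Disagreements:** the camera fits differed by up to about 4 mm. My first outline fit of the canele and shortbread together in the scene picture gave about 14 mm of offset, but it ran on a faulty mask. I set it aside in favour of the drawn overlays.
- **Financier angle:** the scene camera read about 0.24 rad, but the canele overlaps the financier in that view and the fit was poor. The top camera fitted well and put it within about 0.01 rad of straight.

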